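# Stock the condiment station of a sandwich cart

### The job

Get the sandwich cart's condiment station ready: put the round jar in the round tray, the square tin in the square tray and the oblong tin in the oblong tray, each standing flat inside the rim, well centred and lined up with its tray, set down rather than dropped. Load the two sealed dip pots upright into the tube, the taller one at the bottom and the shorter one on top of it. Do not knock over the steel cup between the trays, and let go of everything at the end.

Things in the scene. Friction and masses are not known exactly. Their poses are not given: they have to be found in the camera images.
- jar_c (a point): lidded condiment jar: upright white round jar with a metal lid, 64 mm diameter, 66 mm tall to the lid, with a small black knob (18 mm wide, 8 mm high) on the lid, about 250 g. The point is its centre, 33 mm above its underside; z up.
- square_tin_c (a point): square seasoning tin: upright white box with a metal lid, 54 x 54 mm, 64 mm tall, about 220 g. The point is its centre, half-way up; x and y are square to its sides, z up.
- oblong_tin_c (a point): oblong toothpick tin: upright white box with a metal lid, 88 mm long (its x) by 46 mm wide (its y), 60 mm tall, about 220 g. The point is its centre, half-way up; z up.
- tall_pot_c (a point): taller of the two sealed dip pots: white straight-sided round pot with a metal lid, 50 mm diameter, 50 mm tall, about 70 g. The point is its centre, half-way up; z up.
- short_pot_c (a point): shorter of the two sealed dip pots: white straight-sided round pot with a metal lid, 50 mm diameter, 35 mm tall, about 70 g. The point is its centre, half-way up; z up.
- round_holder: fixed dark steel round tray, inside diameter 83 mm (outside 89), rim 14 mm high, floor 4 mm above the counter. Origin at the centre of its underside, on the counter; z up.
- square_holder: fixed dark steel square tray, inside 72 x 72 mm (outside 78), rim 14 mm high, floor 4 mm above the counter. Origin at the centre of its underside, on the counter; x and y square to its sides, z up.
- oblong_holder: fixed dark steel oblong tray, inside 106 mm along its x by 64 mm along its y (outside 112 x 70), rim 14 mm high, floor 4 mm above the counter. Origin at the centre of its underside, on the counter; z up.
- tube: fixed upright steel tube, bore 58 mm, floor 4 mm above the counter, viewing slot on its x side; from 80 mm up the mouth flares to 79 mm inside (86 outside) at the rim, 90 mm above the counter. A pot let go upright in the mouth slides down by itself; both pots stack 85 mm tall, ending about at the rim. Foot 80 mm wide. Origin: centre of its underside, on the counter; z up.
- cup: bystander: small empty open steel cup, 60 mm across its mouth, 55 mm tall, loose, standing on the counter near the middle, on the far side. Origin at the centre of its underside; z up. It is to stay standing.
There are look-alikes about, which are no part of the job. Leave any red look-alike of the part that bears jar_c alone. Leave any orange look-alike of the part that bears tall_pot_c alone.

How it is judged:
At the end, for the whole second after the job is handed in: Jar and tins upright (0.08 rad) on the floors of their trays (height 4 mm), centred within 13 mm, tins in line within 0.3 rad (square: any quarter turn); tall pot upright on the tube floor, short pot upright on it (heights 4 mm, 8 mm off the axis); all at rest and released (horizontal distance between jar_c and round_holder below 0.013 m and z of jar_c in the frame of round_holder between 0.033 and 0.041 m and angle between each of jar_c, square_tin_c, oblong_tin_c's own z axis and vertical below 0.08 rad and horizontal distance between square_tin_c and square_holder below 0.013 m and z of square_tin_c in the frame of square_holder between 0.032 and 0.04 m and (angle between the x axis of square_tin_c and the x axis of square_holder, either way round below 0.3 rad or angle between the x axis of square_tin_c and the y axis of square_holder, either way round below 0.3 rad) and horizontal distance between oblong_tin_c and oblong_holder below 0.013 m and z of oblong_tin_c in the frame of oblong_holder between 0.03 and 0.038 m and angle between the x axis of oblong_tin_c and the x axis of oblong_holder, either way round below 0.3 rad and horizontal distance between each of tall_pot_c, short_pot_c and tube below 0.008 m and z of tall_pot_c in the frame of tube between 0.025 and 0.033 m and angle between each of tall_pot_c, short_pot_c's own z axis and vertical below 0.1 rad and z of short_pot_c in the frame of tube between 0.0675 and 0.0755 m and linear speed of each of jar, square_tin, oblong_tin, tall_pot, short_pot below 0.02 m/s); the robot touches nothing.
It fails at once if the steel cup is knocked over (angle between cup's own z axis and vertical above 0.6 rad).
It fails at once if the lidded jar is dropped into its holder (arrives faster than 0.6 m/s, a fall of about 20 mm) (horizontal distance between jar_c and round_holder below 0.04 m and z of jar_c in the frame of round_holder below 0.052 m and linear speed of jar above 0.6 m/s).
It fails at once if the square tin is dropped into its holder (arrives faster than 0.6 m/s, a fall of about 20 mm) (horizontal distance between square_tin_c and square_holder below 0.04 m and z of square_tin_c in the frame of square_holder below 0.051 m and linear speed of square_tin above 0.6 m/s).
It fails at once if the oblong tin is dropped into its holder (arrives faster than 0.6 m/s, a fall of about 20 mm) (horizontal distance between oblong_tin_c and oblong_holder below 0.04 m and z of oblong_tin_c in the frame of oblong_holder below 0.049 m and linear speed of oblong_tin above 0.6 m/s).
It also fails if it takes over 128 s, if anything falls off the work surface, if the arm or the gripper's body presses on something with over 40 N, if the wrist force passes 120 N, or if a joint passes its speed limit or range.

### The arm

A 7-joint arm with a two-finger parallel gripper is mounted at the origin on the work surface. World frame = base frame: x ahead of the robot, y to its left, z up, the work surface at z = 0. Lengths are in m, angles in rad, forces in N, time in s.
With the tool pointing down it reaches from about 0.425 to 0.95 m from the base axis. Payload 4.7 kg.
Tool frame: the origin (TCP) lies at the very end of the fingers, on their centre line; the grasp point (between the pads) lies 19 mm behind it; x points along the fingers, y is the direction in which the jaws open and shut, and the axes are right-handed (so a half turn about x gives the same grasp; the last joint's range is limited). The gripper opens to 87 mm and grips with 3 to 60 N. Pads are 19 mm wide; open, the fingers measure 117 mm over their backs; the gripper's body (75 mm by 190 mm) begins 51 mm behind the grasp point.
Start: joints at [-1.154, 0.469, -0.049, 1.532, 0.024, 1.141, -0.082], TCP at [0.291, 0.609, 0.223] pointing down, gripper open.
Joint ranges: [-2.59, 2.59], [-0.33, 1.99], [-1.39, 1.29], [0.1, 2.45], [-1.04, 4.18], [0.21, 1.99], [-2.66, 2.66]. Speed limits (rad/s): [2.57, 2.57, 3.14, 3.14, 3.14, 3.14, 3.14].

### API

Orientations are given as [roll, pitch, yaw] about the fixed x, y, z axes, in that order (R = Rz(yaw) Ry(pitch) Rx(roll)).
In Python, from cell import r gives the robot as it stands.
- The arm moves only by the tool send_rows, never from a script. Its argument "deltas" is a list of rows, each a list of 7 numbers: the opening, from -1 (shut) to 1 (fully open), so that 0 is half open, then the shift along the tool's x, y, z in units of 40 mm (1.0 is 40 mm), then the turn, a rotation vector about the tool's x, y, z in units of 8 degrees (1.0 is 8 degrees). In form: [[gripper, tx, ty, tz, ax, ay, az], ...]. A call has 1 to 12 rows; each row shifts and turns the commanded pose from where the row before left it, along the tool's axes as they then stand; what a row does not reach is not made up. A row lasts 1/8 s, in which the tool goes at most 62.5 mm and 10.7 degrees, less where a joint would pass 70% of its speed; a pose out of reach is approached as far as the arm can. A call is refused whole if a number of a shift passes 1 or a number of a turn 1, either way. A call with a gripper value outside its range is refused whole. The fingers move at their own pace and stop on an object; "newtons" is the grip in N (left out, the last holds). Time passes only in rows, so rows that do not move let the fingers close. It gives the time, the measured TCP pose, the force and the opening at its end, in the units of the state.
- r.get_obs(): the state, without advancing time (a new reading comes with each control period).
- r.grab_frame(name): name is "scene" or "top" or "wrist"; returns a dict with "img" (480x640x3 uint8, blue, green, red), "K" (3x3 intrinsics, pixels), "view" (4x4, takes a point from world to camera coordinates). Camera axes: x right, y up, looking along -z (the intrinsics and any distortion apply to the point x, -y, -z); pixel columns grow to the right and rows downward; lengths in m; the calibration is good to about 2 mm. A picture is of the moment at which its call begins. There is no depth.
- r.sign_off(): hands the job in, once; it reports no verdict.
Trained networks look in a picture, given as the dict that the camera call returned (one of the last four; its "shot" number tells which), for a name from the list of things; names that differ only in an ending like _2 or _b are one class to them, and where a whole thing is asked for, a point or a joint stands for the part that bears it (a point fixed in the world has none). Each returns a list of dicts, best first, with "score" (0 to 1); they miss things now and then, are a little off and sometimes report something else, mostly with a low value. They report only what shows in the picture. A call takes as long as a camera call. They do not tell look-alikes from the thing itself.
- r.spot_in(target, picture): "at" ([x, y, z] in m, in world coordinates, good to about 4 mm: the middle of the surface that is visible of it).
The state is a dict: "time": time; "q": joint angles; "joint_vel": joint speeds; "tau": joint torques, N m; "tool_pos": TCP position; "orientation": TCP orientation; "contact_force": force on the tool from outside, world axes, zero at the start; "torque": the same for the moment, N m; "grip_width": opening from 0.0 (shut) to 1.0 (fully open).
Only numpy, scipy, OpenCV 4.12 (cv2) and the standard library are available. Lean on these libraries where they do the work, as an engineer would, in place of code of your own. Each camera call takes 0.05 s, during which the arm holds its last target.

## Working session

There is one attempt and no reset: what is moved stays moved. The work goes in short steps, Python scripts to look and compute and a tool call to move; the robot and the scene stay as the last step left them, time stands still between calls to the robot, and variables do not carry over. Pictures are saved under pics/ and viewed, and the job is handed in when it is done.

Besides the shell and the picture viewer there is one more tool, called after "Emit:" by a JSON object that holds its "fn" and its "kwargs". send_rows: Moves the arm, as the interface text tells. Its arguments: {"type":"object","properties":{"deltas":{"type":"array"},"newtons":{"type":"number"}},"required":["deltas"]}

```bash
ls -la; mkdir -p pics
python3 - <<'E'
from cell import r
import cv2
print(r.get_obs())
for n in ("scene","top","wrist"):
    f=r.grab_frame(n); cv2.imwrite(f"pics/{n}0.png",f["img"]); print(n,f["K"].tolist(),f["view"].tolist(), [k for k in f if k not in("img","K","view")])
E
```

```text
total 12
drwxr-xr-x  3 agent agent 4096 Dec  7 13:50 .
drwxr-xr-x 23 root  root  4096 Dec  7 13:50 ..
drwxr-xr-x  2 agent agent 4096 Dec  7 13:50 pics
{'time': 0.0, 'q': array([-1.15382754,  0.46943317, -0.04860472,  1.53368178,  0.02410953,
        1.14098528, -0.08230663]), 'joint_vel': array([ 1.06070924e-03,  2.35445674e-04, -8.09597500e-04,  2.06775431e-03,
        2.69390428e-04,  8.08803230e-05,  5.84353971e-04]), 'tau': array([-1.05414525e-03, -5.07962036e+01, -8.12618528e-02, -2.36158776e+01,
       -6.13776315e-02,  3.79038916e-02,  1.72992100e-04]), 'tool_pos': array([0.29082055, 0.60848158, 0.22151018]), 'orientation': array([-1.53223298,  1.56887481, -1.97806433]), 'contact_force': array([-0.42632289,  0.47211544, -0.37408811]), 'torque': array([-0.00839954,  0.05177733,  0.00772832]), 'grip_width': 1.002734759209909}
scene [[443.5473545840156, 0.0, 320.4774225110407], [0.0, 443.5473545840156, 239.50072500005624], [0.0, 0.0, 1.0]] [[-0.5133127790406684, 0.8581801440927288, -0.006068867977609835, 0.2518773663602135], [-0.52410233703193, -0.3078717001652767, 0.794060297808
[... 258 characters left out ...]
0.020927353894767197, -0.9997790101032059, -0.0019941955815261864, -0.013883353035962892], [0.9839361556016982, -0.020949355168862555, 0.17728724211786903, -0.49734739671749806], [-0.17728984054004407, 0.0017479917228231813, 0.9841571302217056, -1.2042990726682976], [0.0, 0.0, 0.0, 1.0]] ['shot']
wrist [[420.56655144274464, 0.0, 322.40096011614486], [0.0, 420.56655144274464, 239.4980228554407], [0.0, 0.0, 1.0]] [[0.4308470380155403, 0.9024246570862767, -0.0007537346710741357, -0.6740402070924721], [-0.8640862655100066, 0.4123018837935727, -0.2887249251056182, 0.0362491794875428], [-0.26024172530593354, 0.125047570560128, 0.957411797246516, -0.3899128888188953], [0.0, 0.0, 0.0, 1.0]] ['shot']
```

View pics/scene0.png

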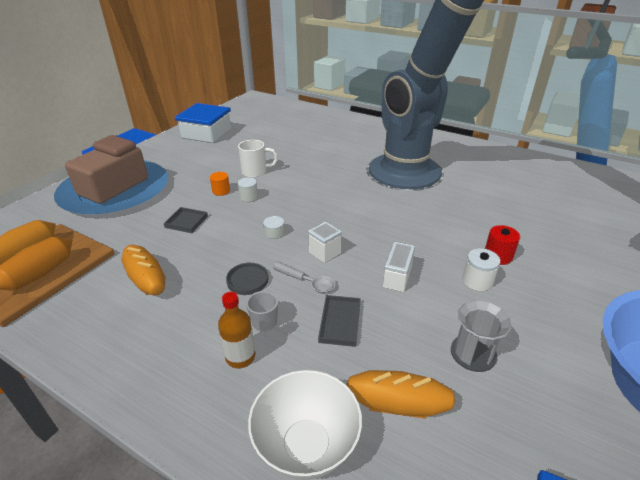

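View pics/top0.png

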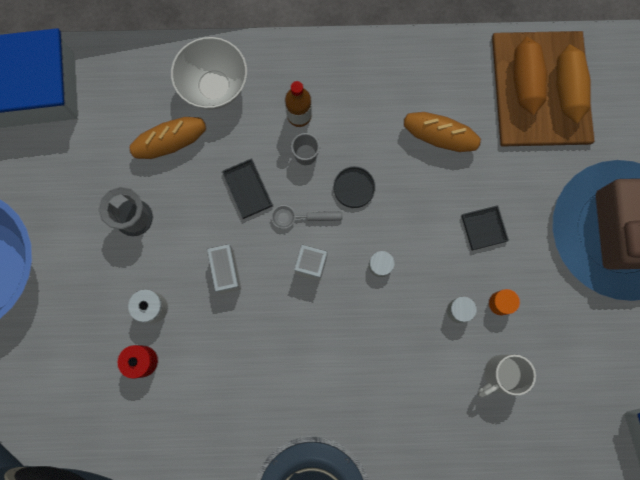

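View pics/wrist0.png

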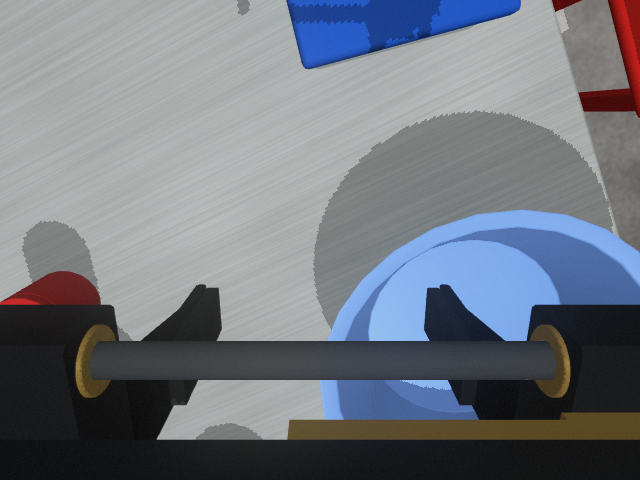

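```bash
cat > h.py <<'E'
import numpy as np, cv2
from scipy.spatial.transform import Rotation as Ro
S=np.diag([1.,-1,-1])
def proj(f,P):
    P=np.atleast_2d(P); c=(f["view"][:3,:3]@P.T).T+f["view"][:3,3]; c=c@S
    u=c@f["K"].T; return u[:,:2]/u[:,2:]
def ray(f,uv,z):
    uv=np.atleast_2d(uv); K=np.array(f["K"]); V=np.array(f["view"])
    d=np.c_[uv,np.ones(len(uv))]@np.linalg.inv(K).T@S
    R=V[:3,:3]; o=-R.T@V[:3,3]; d=d@R
    return o+d*((z-o[2])/d[:,2])[:,None]
def up(f,u,v,w,h,k,name):
    c=f["img"][max(0,v):v+h,max(0,u):u+w]; cv2.imwrite("pics/"+name,cv2.resize(c,None,fx=k,fy=k,interpolation=cv2.INTER_CUBIC))
E
python3 - <<'E'
from cell import r
from h import *
f=r.grab_frame("top"); g=r.grab_frame("scene")
import pickle; pickle.dump((f,g),open("f0.pkl","wb"))
up(f,90,140,260,240,3,"t_a.png"); up(f,330,140,200,200,3,"t_b.png")
for n in ["jar_c","square_tin_c","oblong_tin_c","tall_pot_c","short_pot_c","round_holder","square_holder","oblong_holder","tube","cup"]:
    for q,nm in((f,"top"),(g,"scene")):
        d=r.spot_in(n,q); print(n,nm,[(np.round(x["at"],3).tolist(),round(x["score"],2),np.round(proj(q,x["at"])[0]).tolist()) for x in d[:3]])
E
```

```text
jar_c top [([0.268, 0.336, 0.07], 0.9, [133.0, 363.0])]
jar_c scene [([0.4, 0.324, 0.054], 0.87, [481.0, 267.0]), ([0.29, 0.344, 0.058], 0.58, [504.0, 240.0])]
square_tin_c top [([0.457, -0.008, 0.063], 0.78, [310.0, 263.0]), ([0.374, 0.315, 0.065], 0.47, [146.0, 308.0]), ([0.572, 0.371, 0.05], 0.35, [124.0, 212.0])]
square_tin_c scene [([0.482, 0.005, 0.048], 0.86, [324.0, 242.0])]
oblong_tin_c top [([0.447, 0.169, 0.06], 0.9, [222.0, 270.0])]
oblong_tin_c scene [([0.485, 0.173, 0.058], 0.69, [395.0, 265.0])]
tall_pot_c top [([0.369, -0.386, 0.05], 0.91, [501.0, 304.0])]
tall_pot_c scene [([0.37, -0.297, 0.04], 0.84, [248.0, 187.0]), ([0.384, -0.385, 0.037], 0.78, [219.0, 182.0])]
short_pot_c top [([0.459, -0.146, 0.033], 0.61, [378.0, 263.0]), ([0.628, -0.103, 0.003], 0.6, [354.0, 187.0]), ([0.375, 0.317, 0.068], 0.45, [145.0, 307.0])]
short_pot_c scene [([0.47, -0.146, 0.035], 0.63, [272.0, 224.0])]
round_holder top [([0.626, -0.105, 0.004], 0.64, [354.0, 188.0]), ([0.457, -0.003, 0.065], 0.47, [308.0, 263.0])]
round_holder scene []
square_holder top [([0.529, -0.374, 0.004], 0.83, [484.0, 229.0])]
square_holder scene [([0.53, -0.374, 0.002], 0.7, [186.0, 220.0]), ([0.4, 0.321, 0.054], 0.26, [479.0, 267.0])]
oblong_holder top [([0.629, 0.126, 0.003], 0.7, [246.0, 189.0])]
oblong_holder scene [([0.631, 0.124, 0.007], 0.67, [338.0, 319.0])]
tube top [([0.574, 0.372, 0.052], 0.57, [123.0, 211.0])]
tube scene [([0.566, 0.365, 0.046], 0.9, [478.0, 333.0])]
cup top [([0.71, -0.001, 0.027], 0.98, [305.0, 147.0])]
cup scene [([0.709, -0.002, 0.038], 0.76, [260.0, 309.0])]
```

View pics/t_a.png

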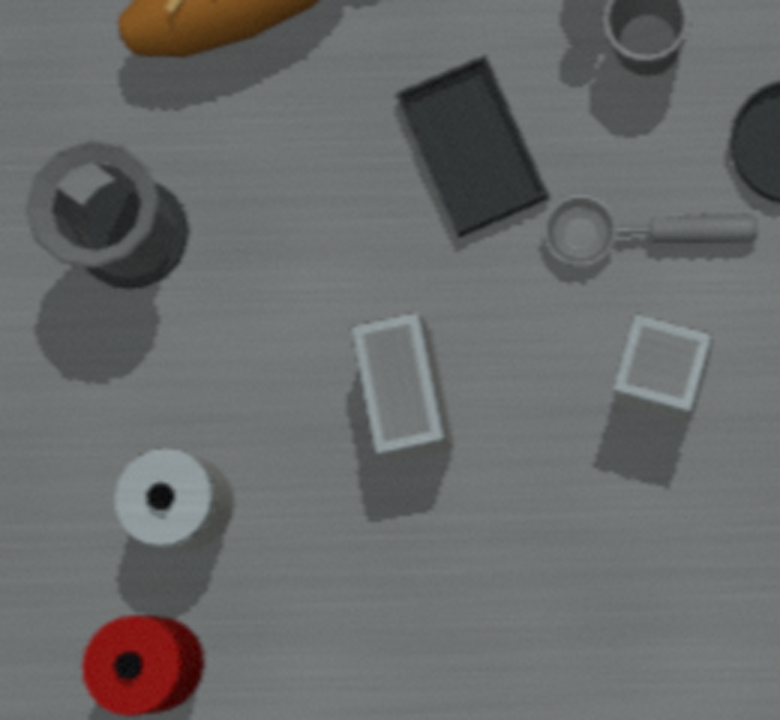

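View pics/t_b.png

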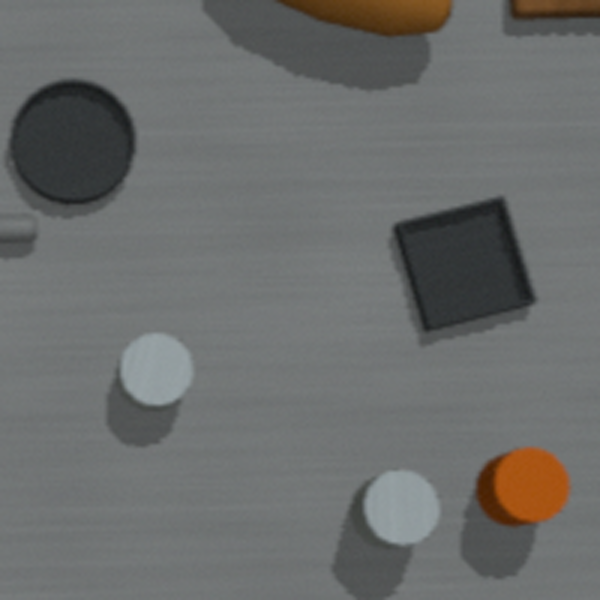

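```bash
cat > meas.py <<'E'
import pickle
from h import *
f,g=pickle.load(open("f0.pkl","rb"))
V=f["view"]; print("cam",-V[:3,:3].T@V[:3,3])
V=g["view"]; print("cam2",-V[:3,:3].T@V[:3,3])
ga=f["img"].astype(int).mean(2)
def comp(seed,lo,hi):
    m=((ga>=lo)&(ga<=hi)).astype(np.uint8); m=cv2.morphologyEx(m,cv2.MORPH_OPEN,np.ones((2,2),np.uint8))
    n,l=cv2.connectedComponents(m,connectivity=4); u,v=seed
    k=l[v,u]; c=(l==k).astype(np.uint8) if k else None
    if c is None: print("no",ga[v,u]); return None
    cs,_=cv2.findContours(c,cv2.RETR_EXTERNAL,cv2.CHAIN_APPROX_NONE); c=max(cs,key=cv2.contourArea)[:,0,:]
    return c
for n,seed,lo,hi,z in [("jar",(150,300),135,256,.066),("tall",(463,309),135,256,.05),("short",(381,264),135,256,.035),("oblong",(217,252),125,256,.06),("square",(310,250),125,256,.064),("roundH",(354,188),0,75,.014),("squareH",(484,229),0,75,.014),("oblongH",(246,189),0,75,.014)]:
    c=comp(seed,lo,hi)
    if c is None: continue
    P=ray(f,c.astype(float),z)[:,:2]
    (cx,cy),R=cv2.minEnclosingCircle((P*1000).astype(np.float32)); b=cv2.minAreaRect((P*1000).astype(np.float32))
    E=cv2.fitEllipse((P*1000).astype(np.float32))
    print(n,len(c),"circ",round(cx,1),round(cy,1),round(2*R,1),"rect",np.round(b[0],1),np.round(b[1],1),round(b[2],1),"ell",np.round(E[0],1),np.round(E[1],1))
E
python3 meas.py; python3 -c "
import pickle;from h import *
f,g=pickle.load(open('f0.pkl','rb'));ga=f['img'].mean(2)
for u,v in [(150,300),(463,309),(381,264),(217,252),(310,250),(354,188),(484,229),(246,189),(310,262),(222,268),(300,300)]: print(u,v,ga[v,u])
print(ga[306,120:175].astype(int)); print(ga[188,325:385].astype(int))"
```

```text
cam [ 0.27555755 -0.02219429  1.27336518]
cam2 [1.1469515  0.39710705 0.64623085]
jar 88 circ 378.2 318.5 62.1 rect [378.1 318.4] [60.9 58.7] 88.8 ell [378.  318.2] [59.5 60.5]
tall 68 circ 358.8 -312.5 48.9 rect [ 359.1 -312.2] [46.  45.5] 88.8 ell [ 358.8 -312.4] [46.2 47. ]
short 66 circ 457.0 -155.5 49.2 rect [ 456.8 -155.9] [44.8 47.5] 87.9 ell [ 456.9 -155.6] [46.3 47.6]
no 115.0
square 97 circ 459.6 -9.8 72.2 rect [460.5 -10.2] [53.2 52.8] 73.0 ell [460.5  -9.9] [59.8 60.8]
roundH 118 circ 622.0 -104.5 92.0 rect [ 621.6 -104.3] [86.9 89.7] 88.5 ell [ 621.9 -104.5] [86.1 90.7]
squareH 141 circ 528.4 -374.3 110.8 rect [ 528.6 -374.1] [79.3 82.4] 12.9 ell [ 528.6 -373.9] [90.6 95. ]
oblongH 152 circ 624.3 120.3 130.1 rect [623.8 121.8] [115.6  70.7] 23.2 ell [623.7 121.5] [ 78.7 137.8]
150 300 151.33333333333334
463 309 154.33333333333334
381 264 154.66666666666666
217 252 115.0
310 250 128.66666666666666
354 188 54.0
484 229 52.666666666666664
246 189 50.333333333333336
310 262 117.66666666666667
222 268 116.33333333333333
300 300 111.66666666666667
[114 113 116 114 116 116 117 121 136 147 149 150 149 151 150 149 151 148
 119  65  20  12  16  15  14  14  18  51 116 149 152 152 153 153 154 154
 154 152 152 141 108  86  84  82  80  82  83  92 108 114 115 116 115 116
 117]
[116 116 115 113 115 114 114  97  67  50  52  53  55  53  54  54  54  54
  55  52  53  54  52  52  52  53  54  53  52  54  52  55  53  54  53  53
  53  54  54  55  54  54  55  54  52  52  52  44  39  59  96 113 114 115
 115 115 114 114 114 115]
```

```bash
cat > ov.py <<'E'
import pickle
from h import *
f,g=pickle.load(open("f0.pkl","rb"))
def px(u,v): return (90+(u+.5)/3-.5,140+(v+.5)/3-.5)
ob=ray(f,[px(353,327),px(417,313),px(442,438),px(377,452)],.06)[:,:2]*1000
print("oblong",cv2.minAreaRect(ob.astype(np.float32)))
sq=ray(f,[px(638,315),px(711,334),px(690,410),px(614,389)],.064)[:,:2]*1000
print("square",cv2.minAreaRect(sq.astype(np.float32)))
oh=ray(f,[px(397,95),px(487,57),px(548,197),px(460,237)],.014)[:,:2]*1000
print("oblongH",cv2.minAreaRect(oh.astype(np.float32)))
pb=lambda u,v:(330+(u+.5)/3-.5,140+(v+.5)/3-.5)
sh=ray(f,[pb(393,226),pb(501,198),pb(535,299),pb(427,331)],.014)[:,:2]*1000
print("squareH",cv2.minAreaRect(sh.astype(np.float32)))
tb=ray(f,[px(93,141),px(93,266),px(28,205),px(158,207)],.09)[:,:2]*1000
print("tube",tb.round(1).tolist())
def circ(c,r,z): 
    t=np.linspace(0,2*np.pi,60); return np.c_[c[0]+r*np.cos(t),c[1]+r*np.sin(t),0*t+z]
def rect(c,a,b,yaw,z):
    p=np.array([[a,b],[-a,b],[-a,-b],[a,-b],[a,b]])/2.; co,s=np.cos(yaw),np.sin(yaw)
    p=p@np.array([[co,s],[-s,co]])+c; return np.c_[p,0*p[:,0]+z]
O=[]
import json,sys
M=json.load(open("m.json"))
for z in(0,.066): O.append(circ(M["jar"],.032,z))
for z in(0,.05): O.append(circ(M["tall"],.025,z))
for z in(0,.035): O.append(circ(M["short"],.025,z))
for z in(0,.064): O.append(rect(M["square"][:2],.054,.054,M["square"][2],z))
for z in(0,.06): O.append(rect(M["oblong"][:2],.088,.046,M["oblong"][2],z))
for z in(0,.014): O.append(rect(M["squareH"][:2],.078,.078,M["squareH"][2],z)); O.append(rect(M["oblongH"][:2],.112,.070,M["oblongH"][2],z)); O.append(circ(M["roundH"],.0445,z))
O.append(circ(M["tube"],.043,.09));O.append(circ(M["tube"],.029,.08));O.append(circ(M["tube"],.04,0.00))
k=4
for q,n,bx in((f,"top",(90,140,200,150)),(f,"top2",(90,230,200,150)),(f,"top3",(330,150,200,150)),(g,"s1",(200,160,200,150)),(g,"s2",(360,200,200,150)),(g,"s3",(150,170,200,150)),(g,"s4",(290,240,200,150)),(g,"s5",(370,270,200,150)),(f,"top4",(230,140,200,150)),(f,"top5",(360,200,200,150))):
    im=cv2.resize(q["img"][bx[1]:bx[1]+bx[3],bx[0]:bx[0]+bx[2]],None,fx=k,fy=k,interpolation=cv2.INTER_CUBIC)
    im=cv2.convertScaleAbs(im,alpha=1.3)
    for o in O:
        p=((proj(q,o)-bx[:2]+.5)*k-.5)
        cv2.polylines(im,[np.round(p*8).astype(np.int32)],False,(0,255,0),1,cv2.LINE_AA,3)
    cv2.imwrite(f"pics/ov_{n}.png",im)
E
echo '{"jar":[0.378,0.318],"tall":[0.359,-0.312],"short":[0.457,-0.1555],"square":[0.4605,-0.010,-0.297],"oblong":[0.447,0.165,0],"squareH":[0.5286,-0.374,0.225],"oblongH":[0.624,0.1215,0.4],"roundH":[0.622,-0.1045],"tube":[0.57,0.36]}' > m.json; python3 ov.py
```

```text
oblong ((452.70428466796875, 167.74339294433594), (85.9939193725586, 43.67936706542969), 11.350483894348145)
square ((462.2728271484375, -8.960090637207031), (52.18259048461914, 52.765892028808594), 73.24000549316406)
oblongH ((626.75244140625, 122.26146697998047), (113.31617736816406, 69.24752807617188), 23.264636993408203)
squareH ((531.3580322265625, -372.9858703613281), (77.28443145751953, 79.21636199951172), 14.156124114990234)
tube [[614.3, 366.0], [529.5, 363.0], [571.5, 407.3], [568.3, 321.5]]
```

```bash
echo '{"jar":[0.378,0.318],"tall":[0.359,-0.312],"short":[0.457,-0.1555],"square":[0.461,-0.0095,-0.296],"oblong":[0.452,0.167,0.198],"squareH":[0.530,-0.3735,0.236],"oblongH":[0.6255,0.122,0.406],"roundH":[0.622,-0.1045],"tube":[0.5717,0.3645]}' > m.json; python3 ov.py >/dev/null; cd pics
python3 - <<'E'
import cv2,numpy as np
def t(a,n): cv2.imwrite(n,np.vstack([np.hstack([cv2.resize(cv2.imread(f"ov_{x}.png"),(400,300),interpolation=cv2.INTER_AREA) for x in row]) for row in a]))
t([["top","top2"],["top4","top3"]],"m1.png")
E
```

```text
(no output)
```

View pics/ov_top.png

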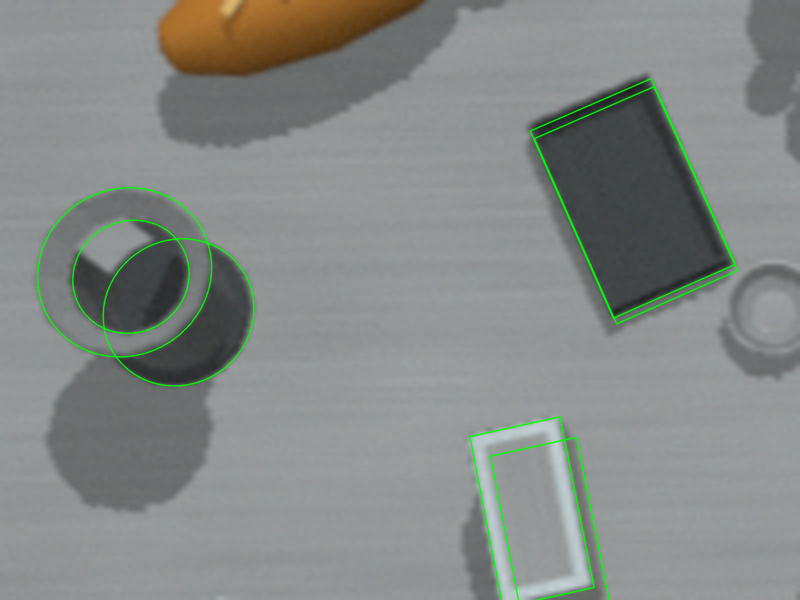

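View pics/ov_top5.png

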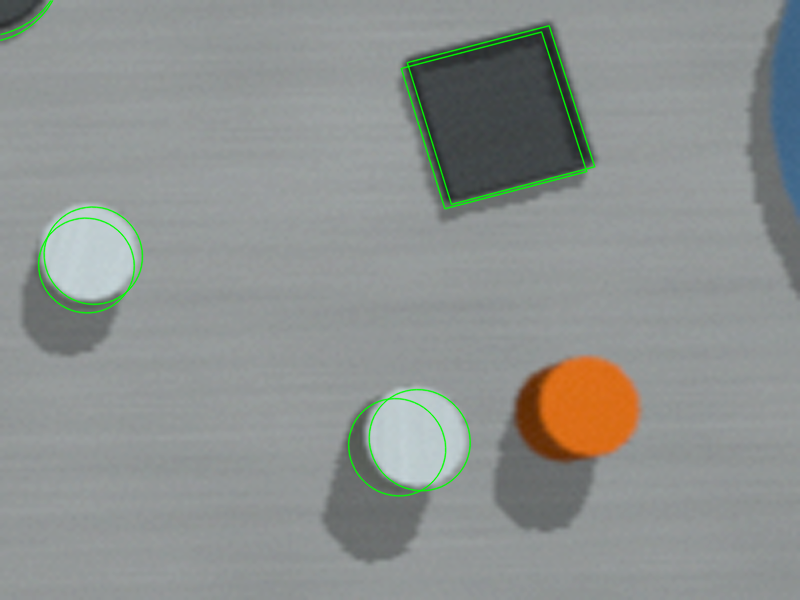

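View pics/ov_s3.png

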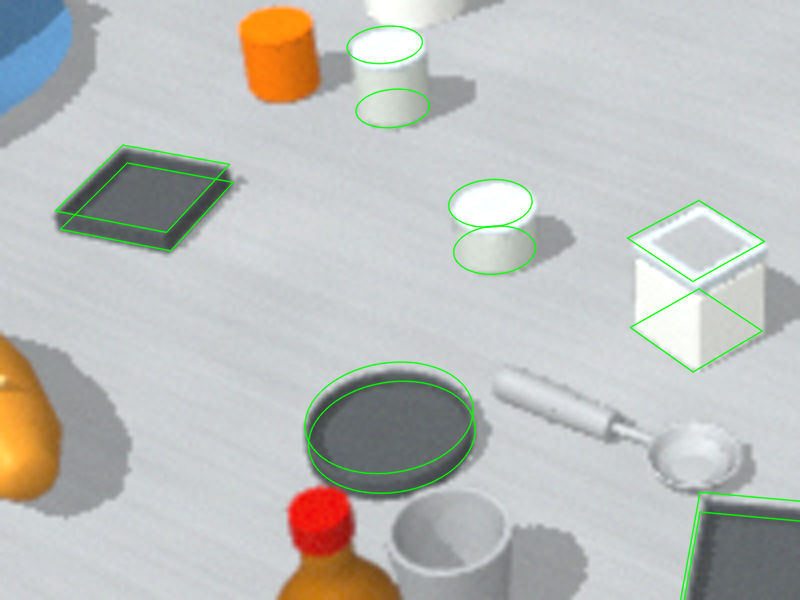

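View pics/ov_s5.png

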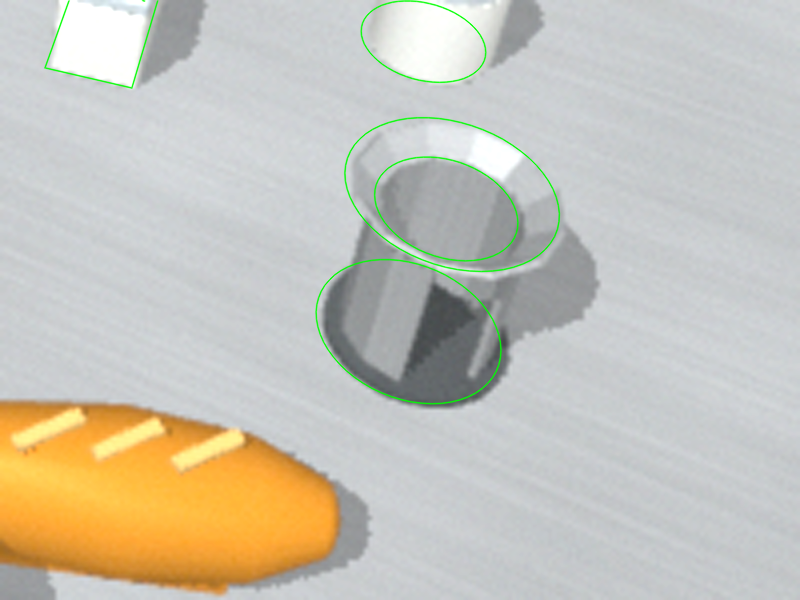

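View pics/ov_s2.png

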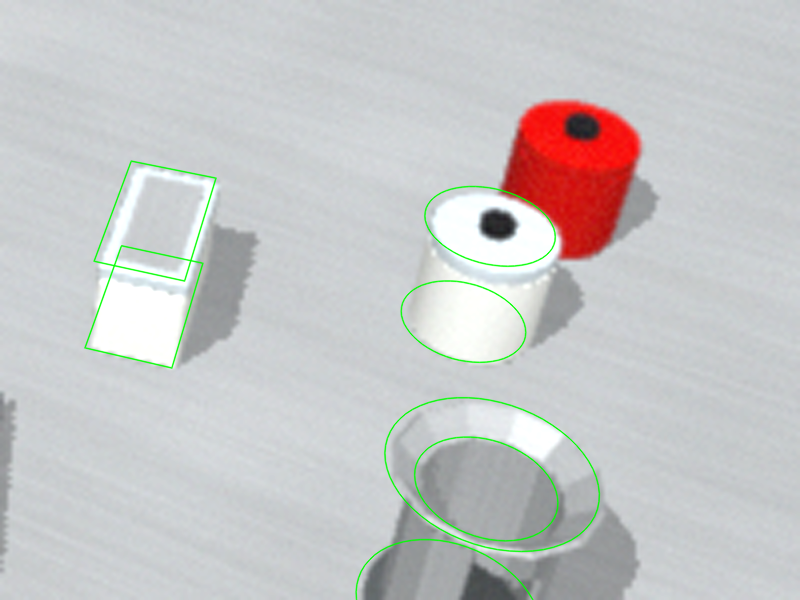

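Candidates seen in the top view are listed here.

| Part | Choice (pixel) | Rejected look-alike or mix-up (pixel) |
|---|---|---|
| Jar | white (144,306) | red (137,361) |
| Tall pot | white (463,309) | orange (504,302) |
| Short pot | lower white (381,264) | none |
| Square tin | (310,262) | none |
| Oblong tin | (222,268) | none |

By the description I take the white jar and the white tall pot. The 3x crops confirm both: the jar has a white/metal lid with a black knob, and the red and orange ones are the look-alikes. The overlays agree to about 1–2 px.

```bash
cat > plan.py <<'E'
import sys
from cell import r
from h import *
def R_now(o): return Ro.from_euler("xyz",o["orientation"]).as_matrix()
def go(x,y,z,jaw_deg,o=None):
    """tcp target, jaw axis world angle (mod 180). prints turn (units) about tool axes, then shift in tool frame after turn"""
    o=o or r.get_obs(); R=R_now(o); p=o["tool_pos"]
    best=None
    for k in(0,180):
        a=np.radians(jaw_deg+k); X=np.array([0,0,-1.]); Y=np.array([np.cos(a),np.sin(a),0]); T=np.c_[X,Y,np.cross(X,Y)]
        rv=Ro.from_matrix(R.T@T).as_rotvec()
        print("  turn units (opt %d):"%k,np.round(np.degrees(rv)/8,2)," norm deg",round(np.degrees(np.linalg.norm(rv)),1)," shift after turn:",np.round(T.T@(np.array([x,y,z])-p)/.04,2)," shift in present axes:",np.round(R.T@(np.array([x,y,z])-p)/.04,2))
def st():
    o=r.get_obs(); R=R_now(o)
    print("t %.2f tcp %s jaw %.1f tiltdeg %.2f F %s w %.3f (%.1f mm) q %s"%(o["time"],np.round(o["tool_pos"],4),np.degrees(np.arctan2(R[1,1],R[0,1])),np.degrees(np.arccos(-R[2,0])),np.round(o["contact_force"],1),o["grip_width"],o["grip_width"]*87,np.round(o["q"],2)))
st()
if len(sys.argv)>4: go(*map(float,sys.argv[1:5]))
E
python3 plan.py 0.378 0.318 0.22 90; python3 plan.py 0.378 0.318 0.22 60
```

```text
t 1.25 tcp [0.291  0.6091 0.2225] jaw 64.5 tiltdeg 0.00 F [ 0.2 -0.5 -0.6] w 1.002 (87.2 mm) q [-1.15  0.47 -0.05  1.53  0.02  1.14 -0.08]
  turn units (opt 0): [-3.19 -0.   -0.  ]  norm deg 25.5  shift after turn: [ 0.06 -7.28  2.18]  shift in present axes: [ 0.06 -5.63  5.1 ]
  turn units (opt 180): [19.31 -0.    0.  ]  norm deg 154.5  shift after turn: [ 0.06  7.28 -2.18]  shift in present axes: [ 0.06 -5.63  5.1 ]
t 1.25 tcp [0.291  0.6091 0.2225] jaw 64.5 tiltdeg 0.00 F [ 0.2 -0.5 -0.6] w 1.002 (87.2 mm) q [-1.15  0.47 -0.05  1.53  0.02  1.14 -0.08]
  turn units (opt 0): [ 0.56 -0.   -0.  ]  norm deg 4.5  shift after turn: [ 0.06 -5.21  5.52]  shift in present axes: [ 0.06 -5.63  5.1 ]
  turn units (opt 180): [-21.94   0.    -0.  ]  norm deg 175.5  shift after turn: [ 0.06  5.21 -5.52]  shift in present axes: [ 0.06 -5.63  5.1 ]
```

View pics/ov_top2.png

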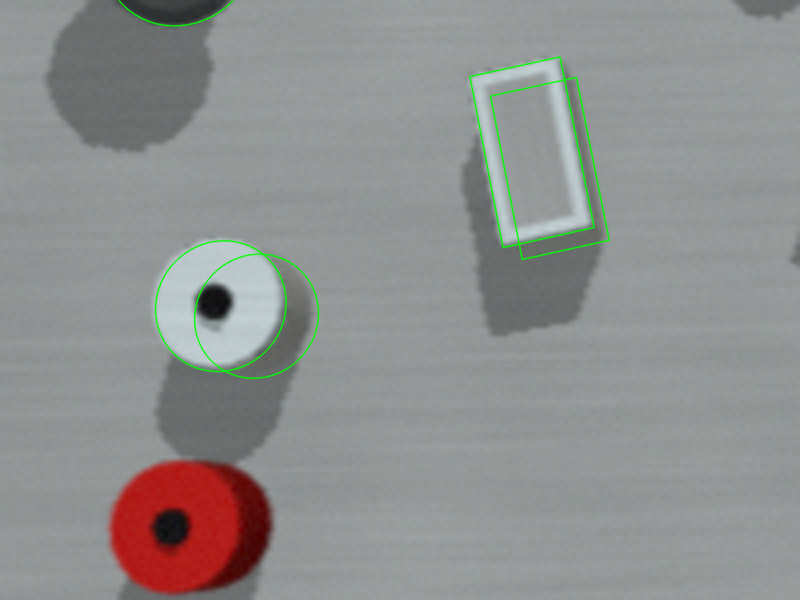

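Emit:
{"fn": "send_rows", "kwargs": {"deltas": [[1,0,0,0,-0.8,0,0],[1,0,0,0,-0.8,0,0],[1,0,0,0,-0.8,0,0],[1,0,0,0,-0.8,0,0],[1,0,-0.9,0.27,0,0,0],[1,0,-0.9,0.27,0,0,0],[1,0,-0.9,0.27,0,0,0],[1,0,-0.9,0.27,0,0,0],[1,0,-0.9,0.27,0,0,0],[1,0,-0.9,0.27,0,0,0],[1,0,-0.9,0.27,0,0,0],[1,0,-0.9,0.27,0,0,0]], "newtons": 25}}

```text
time: 2.75
tool_pos: [0.3781, 0.32, 0.2228]
orientation: [0.734, 1.57, 0.735]
contact_force: [0.9, -0.8, -0.3]
grip_width: 1.001
```

```bash
python3 plan.py 0.378 0.319 0.03 90
python3 - <<'E'
from cell import r
from h import *
f=r.grab_frame("wrist"); im=f["img"].copy()
t=np.linspace(0,6.28,60)
for z in(0,.066):
    p=proj(f,np.c_[.378+.032*np.cos(t),.319+.032*np.sin(t),0*t+z]); cv2.polylines(im,[np.round(p).astype(np.int32)],True,(0,255,0),1)
cv2.imwrite("pics/w1.png",im)
for n in ["jar_c"]: print([(np.round(x["at"],3),round(x["score"],2)) for x in r.spot_in(n,f)])
E
```

```text
t 2.75 tcp [0.3781 0.32   0.2228] jaw 90.1 tiltdeg 0.04 F [ 0.9 -0.8 -0.3] w 1.001 (87.1 mm) q [-0.73  0.18 -0.07  1.95  0.01  1.02  0.77]
  turn units (opt 0): [ 0.01  0.   -0.  ]  norm deg 0.1  shift after turn: [ 4.82 -0.02 -0.  ]  shift in present axes: [ 4.82 -0.03 -0.  ]
  turn units (opt 180): [-2.249e+01  1.000e-02  1.000e-02]  norm deg 179.9  shift after turn: [4.82 0.02 0.  ]  shift in present axes: [ 4.82 -0.03 -0.  ]
[(array([0.269, 0.333, 0.068]), 0.71), (array([0.371, 0.319, 0.064]), 0.69)]
```

View pics/w1.png

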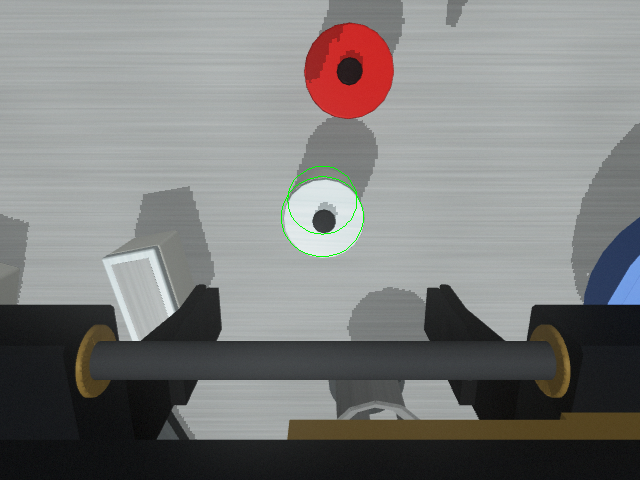

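Wrist view: the white jar lid at (322,217) falls right on the predicted circle, and the red look-alike at (349,70) stays well clear. Next I descend and grip.

Emit:
{"fn": "send_rows", "kwargs": {"deltas": [[1,0.9,0,0,0,0,0],[1,0.9,0,0,0,0,0],[1,0.9,0,0,0,0,0],[1,0.9,0,0,0,0,0],[1,0.8,0,0,0,0,0],[1,0.4,0,0,0,0,0],[-1,0,0,0,0,0,0],[-1,0,0,0,0,0,0],[-1,0,0,0,0,0,0],[-1,0,0,0,0,0,0],[-1,0,0,0,0,0,0]], "newtons": 25}}

```text
time: 4.22
tool_pos: [0.3783, 0.3216, 0.0317]
orientation: [0.714, 1.569, 0.715]
contact_force: [-0.3, -0.4, 5.8]
grip_width: 0.731
```

```bash
python3 plan.py 0.623 -0.1045 0.2 90;python3 plan.py 0.623 -0.1045 0.2 30; python3 plan.py 0.623 -0.1045 0.2 60
```

```text
t 4.22 tcp [0.3783 0.3216 0.0317] jaw 90.1 tiltdeg 0.11 F [-0.3 -0.4  5.8] w 0.731 (63.6 mm) q [-0.74  0.45 -0.06  2.11  0.05  0.58  0.74]
  turn units (opt 0): [ 0.01  0.01 -0.01]  norm deg 0.1  shift after turn: [ -4.21 -10.65   6.12]  shift in present axes: [ -4.21 -10.65   6.11]
  turn units (opt 180): [-2.249e+01  1.000e-02  2.000e-02]  norm deg 179.9  shift after turn: [-4.21 10.65 -6.12]  shift in present axes: [ -4.21 -10.65   6.11]
t 4.22 tcp [0.3783 0.3216 0.0317] jaw 90.1 tiltdeg 0.11 F [-0.3 -0.4  5.8] w 0.731 (63.6 mm) q [-0.74  0.45 -0.06  2.11  0.05  0.58  0.74]
  turn units (opt 0): [ 7.51  0.   -0.01]  norm deg 60.1  shift after turn: [-4.21 -0.03 12.28]  shift in present axes: [ -4.21 -10.65   6.11]
  turn units (opt 180): [-1.499e+01  2.000e-02  1.000e-02]  norm deg 119.9  shift after turn: [ -4.21   0.03 -12.28]  shift in present axes: [ -4.21 -10.65   6.11]
t 4.22 tcp [0.3783 0.3216 0.0317] jaw 90.1 tiltdeg 0.11 F [-0.3 -0.4  5.8] w 0.731 (63.6 mm) q [-0.74  0.45 -0.06  2.11  0.05  0.58  0.74]
  turn units (opt 0): [ 3.76  0.01 -0.01]  norm deg 30.1  shift after turn: [-4.21 -6.17 10.62]  shift in present axes: [ -4.21 -10.65   6.11]
  turn units (opt 180): [-1.874e+01  2.000e-02  1.000e-02]  norm deg 149.9  shift after turn: [ -4.21   6.17 -10.62]  shift in present axes: [ -4.21 -10.65   6.11]
```

Emit:
{"fn": "send_rows", "kwargs": {"deltas": [[-1,-0.6,0,0,0,0,0],[-1,-1,0,0,0,0,0],[-1,-1,-0.5,0.3,0,0,0],[-1,-0.5,-0.9,0.5,0,0,0],[-1,-0.4,-0.95,0.55,0,0,0],[-1,-0.4,-0.95,0.55,0,0,0],[-1,-0.3,-0.95,0.55,0,0,0],[-1,0,-0.95,0.55,0,0,0],[-1,0,-0.95,0.55,0,0,0],[-1,0,-0.95,0.55,0,0,0],[-1,0,-0.95,0.55,0,0,0],[-1,0,-0.95,0.55,0,0,0]]}}

```text
time: 5.72
tool_pos: [0.586, -0.0397, 0.198]
orientation: [2.737, 1.57, 2.738]
contact_force: [0.8, 0.9, -2.2]
grip_width: 0.732
```

```bash
python3 plan.py 0.623 -0.1045 0.2 90
```

```text
t 5.72 tcp [ 0.586  -0.0397  0.198 ] jaw 90.1 tiltdeg 0.06 F [ 0.8  0.9 -2.2] w 0.732 (63.7 mm) q [-0.12  0.35  0.15  1.78 -0.06  1.02  1.63]
  turn units (opt 0): [ 0.01 -0.01 -0.  ]  norm deg 0.1  shift after turn: [-0.05 -1.62  0.92]  shift in present axes: [-0.05 -1.62  0.92]
  turn units (opt 180): [-2.249e+01  0.000e+00 -1.000e-02]  norm deg 179.9  shift after turn: [-0.05  1.62 -0.92]  shift in present axes: [-0.05 -1.62  0.92]
```

Emit:
{"fn": "send_rows", "kwargs": {"deltas": [[-1,0,-0.8,0.46,0,0,0],[-1,0,-0.82,0.46,0,0,0],[-1,0.5,0,0,0,0,0],[-1,1,0,0,0,0,0],[-1,1,0,0,0,0,0],[-1,0.6,0,0,0,0,0],[-1,0.4,0,0,0,0,0],[-1,0,0,0,0,0,0]]}}

```text
time: 6.72
tool_pos: [0.622, -0.1032, 0.0574]
orientation: [2.985, 1.568, 2.986]
contact_force: [-1.7, 0.6, -2.9]
grip_width: 0.732
```

```bash
python3 plan.py 0.623 -0.1045 0.037 90;  python3 - <<'E'
from cell import r
from h import *
f=r.grab_frame("scene"); up(f,190,220,130,110,5,"s_j.png")
f=r.grab_frame("top"); up(f,290,120,130,110,5,"t_j.png")
E
```

```text
t 6.72 tcp [ 0.622  -0.1032  0.0574] jaw 90.1 tiltdeg 0.15 F [-1.7  0.6 -2.9] w 0.732 (63.6 mm) q [-0.01  0.58  0.15  1.79 -0.11  0.78  1.77]
  turn units (opt 0): [ 0.01 -0.02 -0.  ]  norm deg 0.2  shift after turn: [ 0.51 -0.03  0.03]  shift in present axes: [ 0.51 -0.03  0.03]
  turn units (opt 180): [-22.49   0.    -0.03]  norm deg 179.9  shift after turn: [ 0.51  0.03 -0.03]  shift in present axes: [ 0.51 -0.03  0.03]
```

View pics/s_j.png

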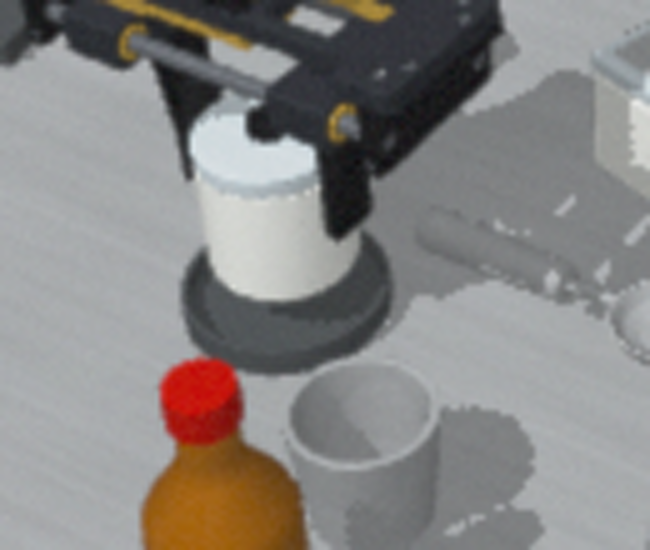

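View pics/t_j.png

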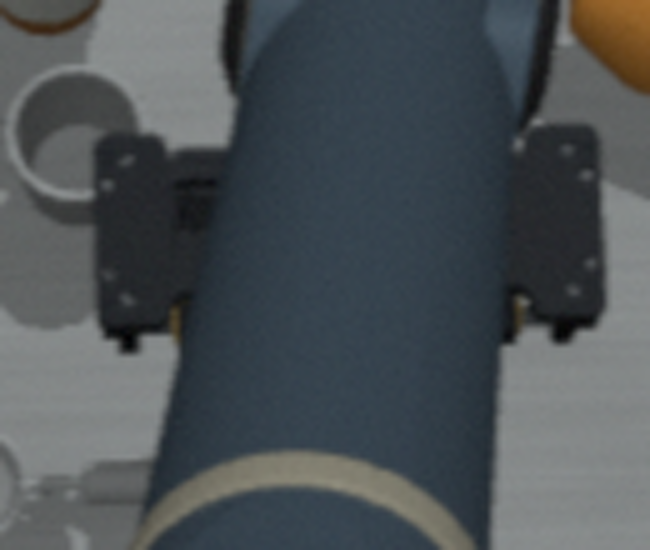

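Emit:
{"fn": "send_rows", "kwargs": {"deltas": [[-1,0.3,0,0,0,0,0],[-1,0.2,0,0,0,0,0],[-1,0,0,0,0,0,0],[-1,0,0,0,0,0,0]]}}

```text
time: 7.32
tool_pos: [0.6231, -0.1034, 0.0386]
orientation: [0.184, 1.571, 0.185]
contact_force: [0.2, 0.4, -1.1]
grip_width: 0.73
```

```bash
python3 plan.py 0.623 -0.1045 0.0357 90
```

```text
t 7.33 tcp [ 0.6231 -0.1034  0.0386] jaw 90.1 tiltdeg 0.01 F [ 0.2  0.4 -1.1] w 0.730 (63.5 mm) q [-0.    0.6   0.14  1.8  -0.12  0.75  1.77]
  turn units (opt 0): [ 0.01  0.   -0.  ]  norm deg 0.1  shift after turn: [ 0.07 -0.03 -0.  ]  shift in present axes: [ 0.07 -0.03 -0.  ]
  turn units (opt 180): [-22.49   0.     0.  ]  norm deg 179.9  shift after turn: [0.07 0.03 0.  ]  shift in present axes: [ 0.07 -0.03 -0.  ]
```

Emit:
{"fn": "send_rows", "kwargs": {"deltas": [[-1,0.05,0,0,0,0,0],[-1,0,0,0,0,0,0],[0.6,0,0,0,0,0,0],[0.6,0,0,0,0,0,0],[1,0,0,0,0,0,0],[1,0,0,0,0,0,0],[1,-0.5,0,0,0,0,0],[1,-1,0,0,0,0,0],[1,-1,0,0,0,0,0],[1,-1,0,0,0,0,0]]}}

```text
time: 8.57
tool_pos: [0.6231, -0.1035, 0.1794]
orientation: [-0.057, 1.569, -0.056]
contact_force: [0.6, -0.0, 0.6]
grip_width: 1.0
```

```bash
python3 plan.py 0.461 -0.0095 0.18 73;  python3 - <<'E'
from cell import r
from h import *
f=r.grab_frame("scene"); up(f,190,220,130,110,5,"s_j2.png")
E
```

```text
t 8.57 tcp [ 0.6231 -0.1035  0.1794] jaw 90.1 tiltdeg 0.10 F [ 0.6 -0.   0.6] w 1.000 (87.0 mm) q [-0.03  0.44  0.17  1.7  -0.09  1.01  1.75]
  turn units (opt 0): [ 2.13  0.01 -0.  ]  norm deg 17.1  shift after turn: [-0.01  1.06 -4.56]  shift in present axes: [-0.02  2.35 -4.05]
  turn units (opt 180): [-2.037e+01  0.000e+00  2.000e-02]  norm deg 162.9  shift after turn: [-0.01 -1.06  4.56]  shift in present axes: [-0.02  2.35 -4.05]
```

View pics/s_j2.png

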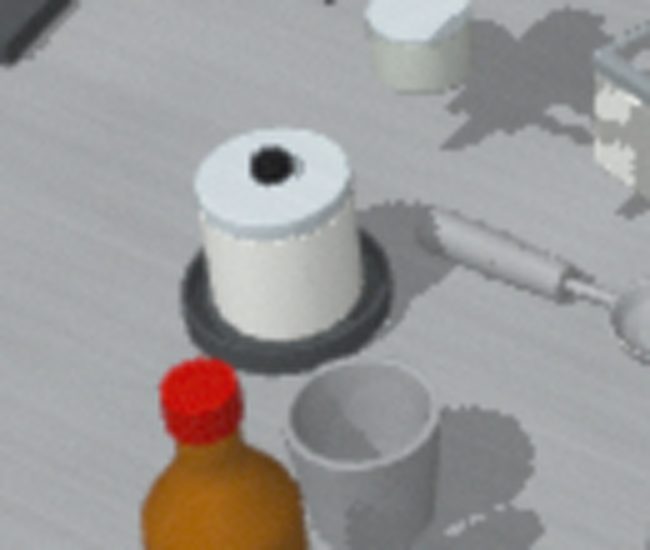

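Emit:
{"fn": "send_rows", "kwargs": {"deltas": [[1,-0.5,0,0,0.71,0,0],[1,0,0,0,0.71,0,0],[1,0,0,0,0.71,0,0],[1,0,0.21,-0.91,0,0,0],[1,0,0.21,-0.91,0,0,0],[1,0,0.21,-0.91,0,0,0],[1,0,0.21,-0.91,0,0,0],[1,0,0.21,-0.91,0,0,0],[1,0,0,0,0,0,0]]}}

```text
time: 9.75
tool_pos: [0.4594, -0.0088, 0.1976]
orientation: [1.335, 1.569, 1.041]
contact_force: [0.5, -0.7, 0.9]
grip_width: 1.001
```

```bash
cat > wov.py <<'E'
from cell import r
from h import *
import sys
def w(name,polys,q="wrist"):
    f=r.grab_frame(q); im=f["img"].copy()
    for p in polys: cv2.polylines(im,[np.round(proj(f,p)*8).astype(np.int32)],True,(0,255,0),1,cv2.LINE_AA,3)
    cv2.imwrite("pics/"+name,im); return f
def circ(c,r_,z):
    t=np.linspace(0,2*np.pi,60); return np.c_[c[0]+r_*np.cos(t),c[1]+r_*np.sin(t),0*t+z]
def rect(c,a,b,yaw,z):
    p=np.array([[a,b],[-a,b],[-a,-b],[a,-b]])/2.; co,s=np.cos(yaw),np.sin(yaw)
    p=p@np.array([[co,s],[-s,co]])+c; return np.c_[p,0*p[:,0]+z]
E
python3 plan.py 0.461 -0.0095 0.03 73
python3 - <<'E'
from wov import *
w("w2.png",[rect((.461,-.0095),.054,.054,-.296,.064),circ((.457,-.1555),.025,.035)])
E
```

```text
t 9.75 tcp [ 0.4594 -0.0088  0.1976] jaw 73.2 tiltdeg 0.08 F [ 0.5 -0.7  0.9] w 1.001 (87.1 mm) q [-0.25  0.14  0.2   2.06 -0.04  0.94  1.24]
  turn units (opt 0): [ 0.02  0.   -0.01]  norm deg 0.2  shift after turn: [ 4.19 -0.    0.04]  shift in present axes: [ 4.19 -0.01  0.04]
  turn units (opt 180): [-2.248e+01  2.000e-02  0.000e+00]  norm deg 179.8  shift after turn: [ 4.19  0.   -0.04]  shift in present axes: [ 4.19 -0.01  0.04]
```

View pics/w2.png

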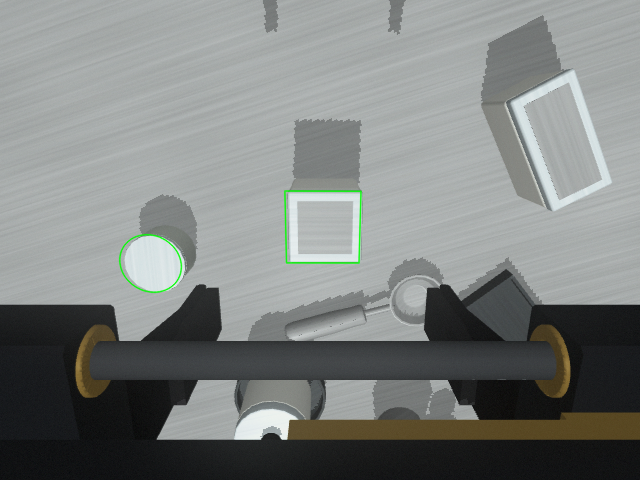

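Square tin at (324,227) fits the model to about 1 px, so I descend and grip it.

Emit:
{"fn": "send_rows", "kwargs": {"deltas": [[1,0.9,0,0,0,0,0],[1,0.9,0,0,0,0,0],[1,0.9,0,0.04,0,0,0],[1,0.8,0,0,0,0,0],[1,0.5,0,0,0,0,0],[1,0.2,0,0,0,0,0],[-1,0,0,0,0,0,0],[-1,0,0,0,0,0,0],[-1,0,0,0,0,0,0],[-1,0,0,0,0,0,0],[-1,0,0,0,0,0,0],[-1,-0.3,0,0,0,0,0]]}}

```text
time: 11.3
tool_pos: [0.4616, -0.0106, 0.0403]
orientation: [-2.738, 1.568, -3.034]
contact_force: [0.4, 0.0, -2.7]
grip_width: 0.621
```

```bash
python3 plan.py 0.530 -0.3735 0.2 13.5
```

```text
t 11.30 tcp [ 0.4616 -0.0106  0.0403] jaw 73.0 tiltdeg 0.15 F [ 0.4  0.  -2.7] w 0.621 (54.0 mm) q [-0.21  0.39  0.17  2.19 -0.12  0.56  1.32]
  turn units (opt 0): [ 7.44 -0.01  0.02]  norm deg 59.5  shift after turn: [-3.99 -0.46  9.22]  shift in present axes: [-4.   -8.18  4.27]
  turn units (opt 180): [-1.506e+01 -2.000e-02 -1.000e-02]  norm deg 120.5  shift after turn: [-3.99  0.46 -9.22]  shift in present axes: [-4.   -8.18  4.27]
```

Emit:
{"fn": "send_rows", "kwargs": {"deltas": [[-1,-1,0,0,0,0,0],[-1,-1,0,0,0.93,0,0],[-1,-1,0,0,0.93,0,0],[-1,-1,0,0,0.93,0,0],[-1,0,0,0,0.93,0,0],[-1,0,0,0,0.93,0,0],[-1,0,0,0,0.93,0,0],[-1,0,0,0,0.93,0,0],[-1,0,0,0,0.93,0,0],[-1,0,0,0.5,0,0,0],[-1,0,0,0.9,0,0,0],[-1,0,0,0.9,0,0,0]]}}

```text
time: 12.8
tool_pos: [0.4836, -0.1009, 0.2008]
orientation: [-2.341, 1.57, 2.607]
contact_force: [0.0, 0.4, -0.6]
grip_width: 0.619
```

Emit:
{"fn": "send_rows", "kwargs": {"deltas": [[-1,0,-0.07,0.9,0,0,0],[-1,0,-0.07,0.9,0,0,0],[-1,0,-0.07,0.9,0,0,0],[-1,0,-0.07,0.9,0,0,0],[-1,0,-0.07,0.9,0,0,0],[-1,0,-0.07,0.9,0,0,0],[-1,0,0,0.9,0,0,0],[-1,0,0,0.5,0,0,0],[-1,0,0,0,0,0,0]]}}

```text
time: 13.92
tool_pos: [0.5306, -0.3693, 0.2003]
orientation: [-1.907, 1.57, 3.039]
contact_force: [-0.2, 0.3, -2.7]
grip_width: 0.617
```

```bash
python3 plan.py 0.530 -0.3735 0.035 13.5;  python3 - <<'E'
from wov import *
H=[rect((.53,-.3735),.078,.078,.236,.014)]
w("w3.png",H)
E
```

```text
t 13.93 tcp [ 0.5306 -0.3693  0.2003] jaw 13.4 tiltdeg 0.06 F [-0.2  0.3 -2.7] w 0.617 (53.7 mm) q [ 0.19  0.47  0.5   1.65 -0.25  1.08  1.  ]
  turn units (opt 0): [-0.01 -0.    0.01]  norm deg 0.1  shift after turn: [ 4.13 -0.04  0.1 ]  shift in present axes: [ 4.13 -0.03  0.1 ]
  turn units (opt 180): [2.249e+01 1.000e-02 0.000e+00]  norm deg 179.9  shift after turn: [ 4.13  0.04 -0.1 ]  shift in present axes: [ 4.13 -0.03  0.1 ]
```

View pics/w3.png

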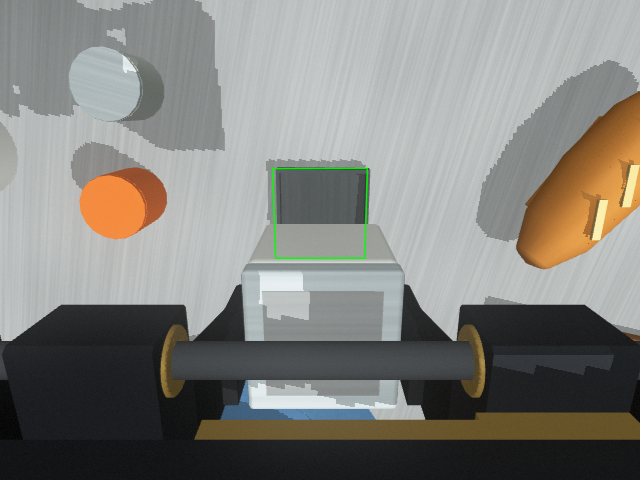

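The tray outline at (268–368, 168–258) matches the model within about 1–2 px. I lower the tin.

Emit:
{"fn": "send_rows", "kwargs": {"deltas": [[-1,0.8,-0.04,0.1,0,0,0],[-1,0.9,0,0,0,0,0],[-1,0.9,0,0,0,0,0],[-1,0.7,0,0,0,0,0],[-1,0.4,0,0,0,0,0],[-1,0.2,0,0,0,0,0],[-1,0.15,0,0,0,0,0],[-1,0.05,0,0,0,0,0],[-1,0,0,0,0,0,0],[-1,0,0,0,0,0,0]]}}

```text
time: 15.22
tool_pos: [0.5309, -0.3729, 0.037]
orientation: [0.937, 1.57, -0.398]
contact_force: [-0.1, -0.5, -1.1]
grip_width: 0.621
```

```bash
python3 plan.py 0.530 -0.3735 0.0336 13.5;  python3 - <<'E'
from wov import *
f=r.grab_frame("scene"); up(f,130,160,130,110,5,"s_q.png")
E
```

```text
t 15.22 tcp [ 0.5309 -0.3729  0.037 ] jaw 13.5 tiltdeg 0.05 F [-0.1 -0.5 -1.1] w 0.621 (54.0 mm) q [ 0.25  0.66  0.42  1.77 -0.36  0.79  1.09]
  turn units (opt 0): [-0.    0.   -0.01]  norm deg 0.1  shift after turn: [ 0.09 -0.03  0.01]  shift in present axes: [ 0.09 -0.03  0.01]
  turn units (opt 180): [ 2.25e+01 -1.00e-02 -1.00e-02]  norm deg 180.0  shift after turn: [ 0.09  0.03 -0.01]  shift in present axes: [ 0.09 -0.03  0.01]
```

View pics/s_q.png

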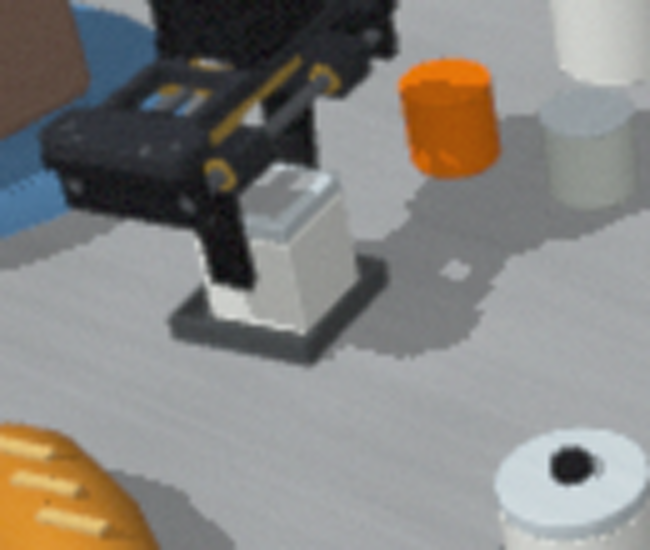

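Emit:
{"fn": "send_rows", "kwargs": {"deltas": [[-1,0.07,0,0,0,0,0],[-1,0,0,0,0,0,0],[0.4,0,0,0,0,0,0],[0.4,0,0,0,0,0,0],[1,0,0,0,0,0,0],[1,0,0,0,0,0,0],[1,-0.5,0,0,0,0,0],[1,-1,0,0,0,0,0],[1,-1,0,0,0,0,0],[1,-1,0,0,0,0,0],[1,-0.5,0,0,0,0,0]]}}

```text
time: 16.65
tool_pos: [0.5315, -0.3737, 0.1975]
orientation: [0.835, 1.566, -0.501]
contact_force: [0.6, -0.3, -1.0]
grip_width: 1.003
```

```bash
python3 plan.py 0.359 -0.312 0.2 13.5; python3 plan.py 0.359 -0.312 0.2 -5
```

```text
t 16.65 tcp [ 0.5315 -0.3737  0.1975] jaw 13.5 tiltdeg 0.29 F [ 0.6 -0.3 -1. ] w 1.003 (87.3 mm) q [ 0.19  0.48  0.51  1.65 -0.26  1.07  1.01]
  turn units (opt 0): [-0.    0.02 -0.03]  norm deg 0.3  shift after turn: [-0.06 -3.83 -2.51]  shift in present axes: [-0.09 -3.83 -2.5 ]
  turn units (opt 180): [22.5  -0.04 -0.04]  norm deg 180.0  shift after turn: [-0.06  3.83  2.51]  shift in present axes: [-0.09 -3.83 -2.5 ]
t 16.65 tcp [ 0.5315 -0.3737  0.1975] jaw 13.5 tiltdeg 0.29 F [ 0.6 -0.3 -1. ] w 1.003 (87.3 mm) q [ 0.19  0.48  0.51  1.65 -0.26  1.07  1.01]
  turn units (opt 0): [ 2.31  0.02 -0.03]  norm deg 18.5  shift after turn: [-0.06 -4.43 -1.16]  shift in present axes: [-0.09 -3.83 -2.5 ]
  turn units (opt 180): [-20.19   0.04   0.03]  norm deg 161.5  shift after turn: [-0.06  4.43  1.16]  shift in present axes: [-0.09 -3.83 -2.5 ]
```

Emit:
{"fn": "send_rows", "kwargs": {"deltas": [[1,0,0,0,0.77,0,0],[1,0,0,0,0.77,0,0],[1,0,0,0,0.77,0,0],[1,0,-0.89,-0.23,0,0,0],[1,0,-0.89,-0.23,0,0,0],[1,0,-0.89,-0.23,0,0,0],[1,0,-0.89,-0.23,0,0,0],[1,0,-0.87,-0.23,0,0,0],[1,0,0,0,0,0,0]]}}

```text
time: 17.77
tool_pos: [0.3555, -0.3105, 0.1936]
orientation: [-2.856, 1.568, 1.767]
contact_force: [0.3, 0.2, 0.2]
grip_width: 0.999
```

```bash
python3 plan.py 0.359 -0.312 0.022 -5
python3 - <<'E'
from wov import *
w("w4.png",[circ((.359,-.312),.025,.05),circ((.359,-.312),.025,.0)])
f=r.grab_frame("scene"); up(f,130,160,130,110,5,"s_q2.png")
E
```

```text
t 17.77 tcp [ 0.3555 -0.3105  0.1936] jaw -5.1 tiltdeg 0.15 F [0.3 0.2 0.2] w 0.999 (86.9 mm) q [ 0.06  0.18  0.65  2.06 -0.14  0.94  0.7 ]
  turn units (opt 0): [-0.01 -0.02  0.01]  norm deg 0.2  shift after turn: [4.29 0.09 0.03]  shift in present axes: [4.29 0.09 0.04]
  turn units (opt 180): [2.249e+01 1.000e-02 3.000e-02]  norm deg 179.9  shift after turn: [ 4.29 -0.09 -0.03]  shift in present axes: [4.29 0.09 0.04]
```

View pics/w4.png

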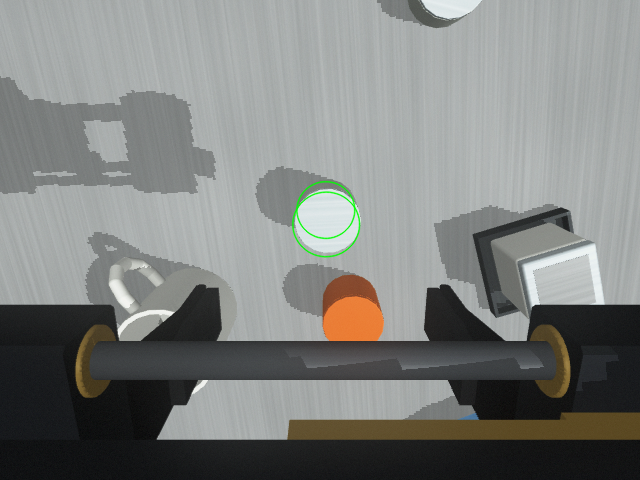

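View pics/s_q2.png

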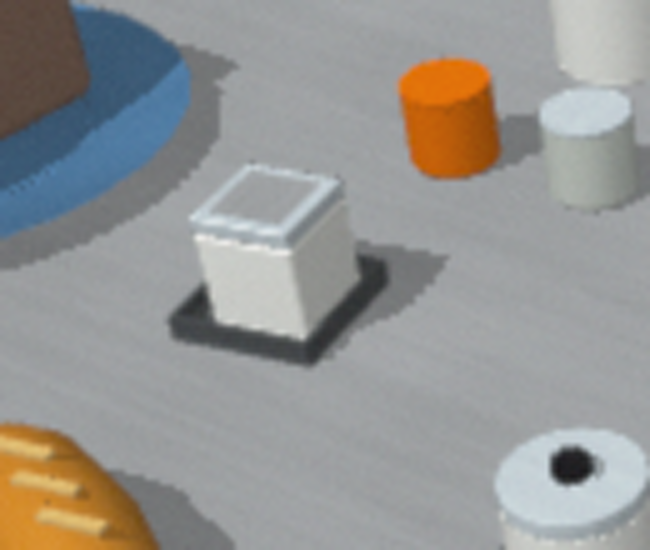

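Tall white pot at (327,222) matches, and the orange look-alike at (352,305) is outside the jaw path. I descend and grip.

Emit:
{"fn": "send_rows", "kwargs": {"deltas": [[1,0.9,0.09,0.04,0,0,0],[1,0.9,0,0,0,0,0],[1,0.9,0,0,0,0,0],[1,0.8,0,0,0,0,0],[1,0.5,0,0,0,0,0],[1,0.27,0,0,0,0,0],[-1,0,0,0,0,0,0],[-1,0,0,0,0,0,0],[-1,0,0,0,0,0,0],[-1,0,0,0,0,0,0],[-1,0,0,0,0,0,0],[-1,0,0,0,0,0,0]], "newtons": 15}}

```text
time: 19.38
tool_pos: [0.3616, -0.3134, 0.0233]
orientation: [2.4, 1.57, 0.742]
contact_force: [-1.8, 0.0, 4.9]
grip_width: 0.568
```

```bash
python3 plan.py 0.5717 0.3645 0.2 -5
```

```text
t 19.38 tcp [ 0.3616 -0.3134  0.0233] jaw -5.0 tiltdeg 0.02 F [-1.8  0.   4.9] w 0.568 (49.4 mm) q [ 0.23  0.48  0.49  2.18 -0.42  0.57  0.95]
  turn units (opt 0): [ 0. -0. -0.]  norm deg 0.0  shift after turn: [ -4.42   3.76 -17.34]  shift in present axes: [ -4.41   3.76 -17.34]
  turn units (opt 180): [-22.5   0.   -0. ]  norm deg 180.0  shift after turn: [-4.42 -3.76 17.34]  shift in present axes: [ -4.41   3.76 -17.34]
```

Emit:
{"fn": "send_rows", "kwargs": {"deltas": [[-1,-0.6,0,0,0,0,0],[-1,-1,0,0,0,0,0],[-1,-1,0.1,-0.3,0,0,0],[-1,-1,0.3,-0.9,0,0,0],[-1,-0.8,0.3,-0.95,0,0,0],[-1,0,0.2,-0.95,0,0,0],[-1,0,0.2,-0.95,0,0,0],[-1,0,0.2,-0.95,0,0,0],[-1,0,0.2,-0.95,0,0,0],[-1,0,0.2,-0.95,0,0,0],[-1,0,0.2,-0.95,0,0,0],[-1,0,0.2,-0.95,0,0,0]]}}

```text
time: 20.88
tool_pos: [0.4759, 0.0313, 0.1987]
orientation: [-2.868, 1.571, 1.757]
contact_force: [0.5, 0.0, -0.6]
grip_width: 0.572
```

Emit:
{"fn": "send_rows", "kwargs": {"deltas": [[-1,0,0.2,-0.95,0,0,0],[-1,0,0.2,-0.95,0,0,0],[-1,0,0.2,-0.95,0,0,0],[-1,0,0.2,-0.95,0,0,0],[-1,0,0.2,-0.95,0,0,0],[-1,0,0.2,-0.9,0,0,0],[-1,0,0.2,-0.5,0,0,0],[-1,0,0,0,0,0,0]]}}

```text
time: 21.88
tool_pos: [0.5527, 0.2718, 0.198]
orientation: [-1.235, 1.57, -2.89]
contact_force: [-0.4, -0.1, -0.9]
grip_width: 0.573
```

```bash
python3 plan.py 0.5717 0.3645 0.12 -5
```

```text
t 21.88 tcp [0.5527 0.2718 0.198 ] jaw -4.8 tiltdeg 0.05 F [-0.4 -0.1 -0.9] w 0.573 (49.9 mm) q [-0.78  0.4   0.34  1.72 -0.15  1.04 -0.47]
  turn units (opt 0): [0.02 0.   0.01]  norm deg 0.2  shift after turn: [ 1.95  0.27 -2.35]  shift in present axes: [ 1.95  0.28 -2.35]
  turn units (opt 180): [-2.248e+01 -1.000e-02  0.000e+00]  norm deg 179.8  shift after turn: [ 1.95 -0.27  2.35]  shift in present axes: [ 1.95  0.28 -2.35]
```

Run:
```python
from wov import *
c=(.5717,.3645)
w("w5.png",[circ(c,.043,.09),circ(c,.029,.08),circ(c,.04,0)])
```

```text
(no output)
```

View pics/w5.png

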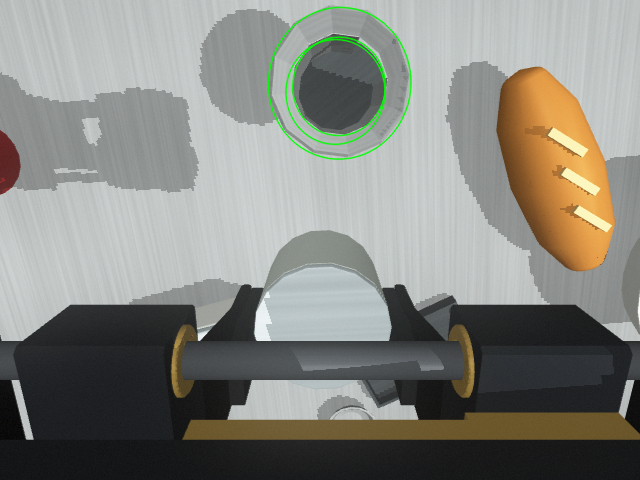

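Tube rim circle (270–411, 7–159) matches the model, so the tube centre is confirmed. I move over the mouth.

Emit:
{"fn": "send_rows", "kwargs": {"deltas": [[-1,0,0.09,-0.78,0,0,0],[-1,0,0.09,-0.78,0,0,0],[-1,0,0.09,-0.76,0,0,0],[-1,0.6,0,0,0,0,0],[-1,0.8,0,0,0,0,0],[-1,0.4,0,0,0,0,0],[-1,0,0,0,0,0,0]]}}

```text
time: 22.8
tool_pos: [0.5712, 0.3603, 0.1259]
orientation: [-0.799, 1.568, -2.458]
contact_force: [0.1, 0.3, -1.0]
grip_width: 0.566
```

```bash
python3 plan.py 0.5717 0.3635 0.094 -5;  python3 - <<'E'
from wov import *
f=r.grab_frame("scene"); up(f,420,240,130,110,5,"s_t.png")
f=r.grab_frame("top"); up(f,60,150,130,110,5,"t_t.png")
E
```

```text
t 22.80 tcp [0.5712 0.3603 0.1259] jaw -5.1 tiltdeg 0.16 F [ 0.1  0.3 -1. ] w 0.566 (49.3 mm) q [-0.83  0.57  0.3   1.64 -0.19  0.97 -0.55]
  turn units (opt 0): [-0.01  0.01  0.01]  norm deg 0.2  shift after turn: [ 0.8   0.01 -0.08]  shift in present axes: [ 0.8   0.01 -0.08]
  turn units (opt 180): [ 2.249e+01  2.000e-02 -2.000e-02]  norm deg 179.9  shift after turn: [ 0.8  -0.01  0.08]  shift in present axes: [ 0.8   0.01 -0.08]
```

View pics/s_t.png

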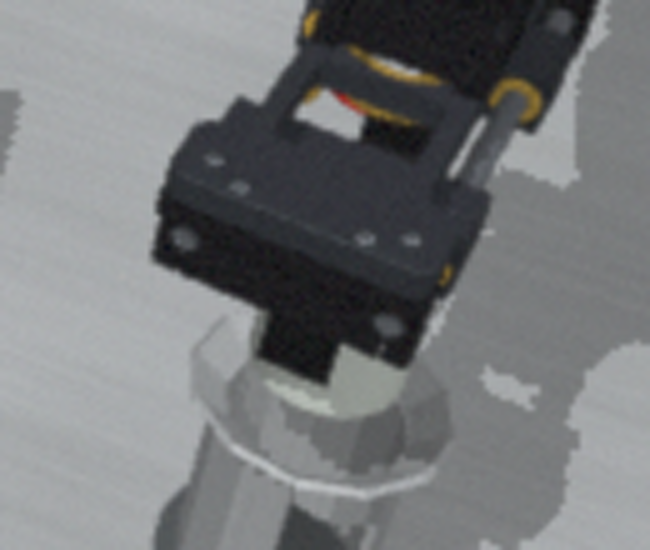

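Emit:
{"fn": "send_rows", "kwargs": {"deltas": [[-1,0.3,0,-0.08,0,0,0],[-1,0.3,0,0,0,0,0],[-1,0.2,0,0,0,0,0],[-1,0,0,0,0,0,0],[-1,0,0,0,0,0,0]]}}

```text
time: 23.52
tool_pos: [0.5723, 0.365, 0.0951]
orientation: [2.153, 1.57, 0.495]
contact_force: [-0.0, -0.0, -0.5]
grip_width: 0.574
```

```bash
python3 plan.py 0.5717 0.3635 0.094 -5
```

```text
t 23.52 tcp [0.5723 0.365  0.0951] jaw -5.0 tiltdeg 0.03 F [-0.  -0.  -0.5] w 0.574 (50.0 mm) q [-0.83  0.61  0.29  1.65 -0.21  0.91 -0.55]
  turn units (opt 0): [ 0. -0. -0.]  norm deg 0.0  shift after turn: [ 0.03 -0.01  0.04]  shift in present axes: [ 0.03 -0.01  0.04]
  turn units (opt 180): [-22.5   0.   -0. ]  norm deg 180.0  shift after turn: [ 0.03  0.01 -0.04]  shift in present axes: [ 0.03 -0.01  0.04]
```

No contact force, and the pot's bottom is at about z = 73 mm, inside the bore. I release it.

Emit:
{"fn": "send_rows", "kwargs": {"deltas": [[-1,0,0,0.04,0,0,0],[0.5,0,0,0,0,0,0],[0.5,0,0,0,0,0,0],[1,0,0,0,0,0,0],[1,0,0,0,0,0,0],[1,0,0,0,0,0,0],[1,-0.8,0,0,0,0,0],[1,-1,0,0,0,0,0],[1,-1,0,0,0,0,0]]}}

```text
time: 24.65
tool_pos: [0.5718, 0.3632, 0.208]
orientation: [-0.789, 1.57, -2.446]
contact_force: [-0.1, 2.0, -0.1]
grip_width: 1.0
```

```bash
python3 plan.py 0.457 -0.1545 0.2 -5;python3 plan.py 0.457 -0.1545 0.2 40
python3 - <<'E'
from wov import *
f=r.grab_frame("scene"); up(f,420,240,130,110,5,"s_t2.png")
E
```

```text
t 24.65 tcp [0.5718 0.3632 0.208 ] jaw -5.0 tiltdeg 0.02 F [-0.1  2.  -0.1] w 1.000 (87.0 mm) q [-0.85  0.49  0.32  1.56 -0.17  1.12 -0.58]
  turn units (opt 0): [0. 0. 0.]  norm deg 0.0  shift after turn: [ 0.2  -1.73 13.14]  shift in present axes: [ 0.2  -1.73 13.14]
  turn units (opt 180): [-22.5  -0.    0. ]  norm deg 180.0  shift after turn: [  0.2    1.73 -13.14]  shift in present axes: [ 0.2  -1.73 13.14]
t 24.65 tcp [0.5718 0.3632 0.208 ] jaw -5.0 tiltdeg 0.02 F [-0.1  2.  -0.1] w 1.000 (87.0 mm) q [-0.85  0.49  0.32  1.56 -0.17  1.12 -0.58]
  turn units (opt 0): [-5.62  0.    0.  ]  norm deg 45.0  shift after turn: [  0.2  -10.52   8.07]  shift in present axes: [ 0.2  -1.73 13.14]
  turn units (opt 180): [16.88  0.   -0.  ]  norm deg 135.0  shift after turn: [ 0.2  10.52 -8.07]  shift in present axes: [ 0.2  -1.73 13.14]
```

View pics/s_t2.png

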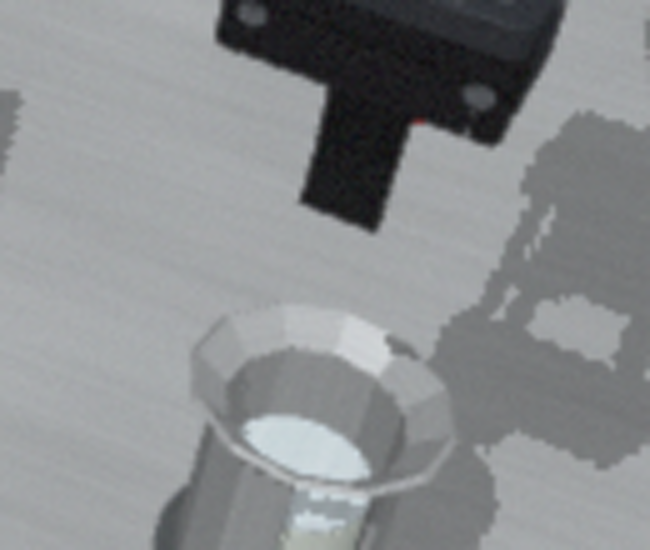

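The tall pot is down the tube: its lid shows inside at crop (305,445) and its side shows through the slot. Now the short pot.

Emit:
{"fn": "send_rows", "kwargs": {"deltas": [[1,0,-0.12,0.94,0,0,0],[1,0,-0.12,0.94,0,0,0],[1,0,-0.12,0.94,0,0,0],[1,0,-0.12,0.94,0,0,0],[1,0,-0.12,0.94,0,0,0],[1,0,-0.12,0.94,0,0,0],[1,0,-0.12,0.94,0,0,0],[1,0,-0.12,0.94,0,0,0],[1,0,-0.12,0.94,0,0,0],[1,0,-0.12,0.94,0,0,0],[1,0,-0.12,0.94,0,0,0],[1,0,-0.12,0.94,0,0,0]]}}

```text
time: 26.2
tool_pos: [0.475, -0.0824, 0.207]
orientation: [2.019, 1.57, 0.362]
contact_force: [-0.6, 0.2, 0.3]
grip_width: 0.998
```

Emit:
{"fn": "send_rows", "kwargs": {"deltas": [[1,0,-0.12,0.94,0,0,0],[1,0,-0.12,0.9,0,0,0],[1,0,0,0,0,0,0]]}}

```text
time: 26.58
tool_pos: [0.4585, -0.1566, 0.2072]
orientation: [0.705, 1.57, -0.958]
contact_force: [0.4, 0.1, -0.1]
grip_width: 1.001
```

```bash
python3 plan.py 0.457 -0.1545 0.012 -5
python3 - <<'E'
from wov import *
w("w6.png",[circ((.457,-.1545),.025,.035),circ((.457,-.1545),.025,.0)])
E
```

```text
t 26.57 tcp [ 0.4585 -0.1566  0.2072] jaw -5.3 tiltdeg 0.05 F [ 0.4  0.1 -0.1] w 1.001 (87.1 mm) q [-0.25  0.18  0.56  2.02 -0.12  0.97  0.28]
  turn units (opt 0): [-0.04  0.   -0.  ]  norm deg 0.3  shift after turn: [ 4.88 -0.04 -0.05]  shift in present axes: [ 4.88 -0.04 -0.05]
  turn units (opt 180): [ 2.246e+01 -1.000e-02 -1.000e-02]  norm deg 179.7  shift after turn: [4.88 0.04 0.05]  shift in present axes: [ 4.88 -0.04 -0.05]
```

View pics/w6.png

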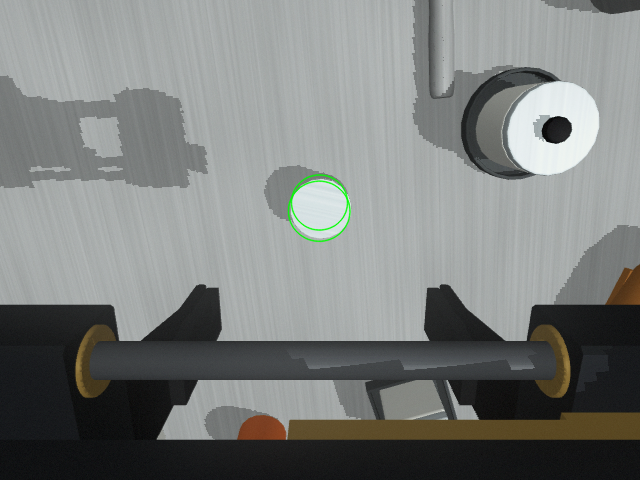

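Short pot at (319,208) matches the model. I descend and grip it near its top.

Emit:
{"fn": "send_rows", "kwargs": {"deltas": [[1,0.9,-0.04,-0.05,0,0,0],[1,0.9,0,0,0,0,0],[1,0.9,0,0,0,0,0],[1,0.9,0,0,0,0,0],[1,0.7,0,0,0,0,0],[1,0.4,0,0,0,0,0],[1,0.18,0,0,0,0,0],[-1,0,0,0,0,0,0],[-1,0,0,0,0,0,0],[-1,0,0,0,0,0,0],[-1,0,0,0,0,0,0],[-1,0,0,0,0,0,0]], "newtons": 15}}

```text
time: 28.12
tool_pos: [0.4581, -0.1515, 0.012]
orientation: [2.13, 1.57, 0.472]
contact_force: [0.2, 1.5, 2.0]
grip_width: 0.568
```

```bash
python3 plan.py 0.5717 0.3645 0.2 -5
```

```text
t 28.12 tcp [ 0.4581 -0.1515  0.012 ] jaw -5.0 tiltdeg 0.02 F [0.2 1.5 2. ] w 0.568 (49.5 mm) q [-0.09  0.5   0.41  2.18 -0.38  0.54  0.52]
  turn units (opt 0): [ 0. -0. -0.]  norm deg 0.0  shift after turn: [ -4.7   1.7 -13.1]  shift in present axes: [ -4.7    1.71 -13.1 ]
  turn units (opt 180): [-22.5   0.   -0. ]  norm deg 180.0  shift after turn: [-4.7 -1.7 13.1]  shift in present axes: [ -4.7    1.71 -13.1 ]
```

Emit:
{"fn": "send_rows", "kwargs": {"deltas": [[-1,-0.5,0,0,0,0,0],[-1,-0.9,0,0,0,0,0],[-1,-1,0,0,0,0,0],[-1,-1,0.1,-0.3,0,0,0],[-1,-0.9,0.13,-0.8,0,0,0],[-1,-0.4,0.13,-0.95,0,0,0],[-1,0,0.13,-0.95,0,0,0],[-1,0,0.13,-0.95,0,0,0],[-1,0,0.13,-0.95,0,0,0],[-1,0,0.13,-0.95,0,0,0],[-1,0,0.13,-0.95,0,0,0],[-1,0,0.13,-0.95,0,0,0]]}}

```text
time: 29.62
tool_pos: [0.5302, 0.1544, 0.1995]
orientation: [-1.175, 1.57, -2.833]
contact_force: [0.2, -0.3, -0.3]
grip_width: 0.569
```

Emit:
{"fn": "send_rows", "kwargs": {"deltas": [[-1,0,0.13,-0.95,0,0,0],[-1,0,0.13,-0.95,0,0,0],[-1,0,0.13,-0.95,0,0,0],[-1,0,0.13,-0.95,0,0,0],[-1,0,0.13,-0.7,0,0,0],[-1,0,0,0,0,0,0]]}}

```text
time: 30.38
tool_pos: [0.571, 0.3333, 0.1987]
orientation: [-1.742, 1.57, 2.888]
contact_force: [0.6, -0.4, -1.2]
grip_width: 0.571
```

```bash
python3 plan.py 0.5717 0.3645 0.125 -5
python3 - <<'E'
from wov import *
c=(.5717,.3645)
w("w7.png",[circ(c,.043,.09),circ(c,.025,.054)])
E
```

```text
t 30.38 tcp [0.571  0.3333 0.1987] jaw -4.7 tiltdeg 0.07 F [ 0.6 -0.4 -1.2] w 0.571 (49.6 mm) q [-0.85  0.48  0.37  1.61 -0.19  1.08 -0.51]
  turn units (opt 0): [ 0.03 -0.    0.01]  norm deg 0.3  shift after turn: [ 1.84 -0.05 -0.78]  shift in present axes: [ 1.84 -0.05 -0.78]
  turn units (opt 180): [-2.247e+01 -1.000e-02 -0.000e+00]  norm deg 179.7  shift after turn: [1.84 0.05 0.78]  shift in present axes: [ 1.84 -0.05 -0.78]
```

View pics/w7.png

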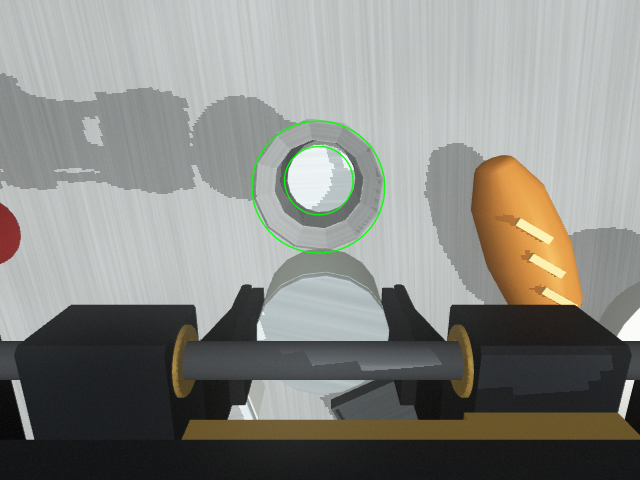

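The tall pot's lid in the tube at (320,180) coincides with the circle expected at 54 mm. I place the short pot on top.

Emit:
{"fn": "send_rows", "kwargs": {"deltas": [[-1,0,0,-0.5,0,0,0],[-1,0.4,-0.04,-0.28,0,0,0],[-1,0.8,0,0,0,0,0],[-1,0.6,0,0,0,0,0],[-1,0.3,0,0,0,0,0],[-1,0.3,0,0,0,0,0],[-1,0.2,0,0,0,0,0],[-1,0,0,0,0,0,0],[-1,0,0,0,0,0,0],[-1,0,0,0,0,0,0]]}}

```text
time: 31.68
tool_pos: [0.5734, 0.3619, 0.0964]
orientation: [2.365, 1.569, 0.707]
contact_force: [-0.0, 0.2, -0.4]
grip_width: 0.57
```

```bash
python3 plan.py 0.5717 0.3645 0.094 -5
python3 - <<'E'
from wov import *
f=r.grab_frame("scene"); up(f,420,240,130,110,5,"s_t3.png")
E
```

```text
t 31.68 tcp [0.5734 0.3619 0.0964] jaw -5.0 tiltdeg 0.08 F [-0.   0.2 -0.4] w 0.570 (49.6 mm) q [-0.85  0.61  0.33  1.66 -0.24  0.91 -0.52]
  turn units (opt 0): [ 0.   -0.01 -0.01]  norm deg 0.1  shift after turn: [ 0.06 -0.05 -0.06]  shift in present axes: [ 0.06 -0.05 -0.06]
  turn units (opt 180): [-2.25e+01  1.00e-02 -1.00e-02]  norm deg 180.0  shift after turn: [0.06 0.05 0.06]  shift in present axes: [ 0.06 -0.05 -0.06]
```

View pics/s_t3.png

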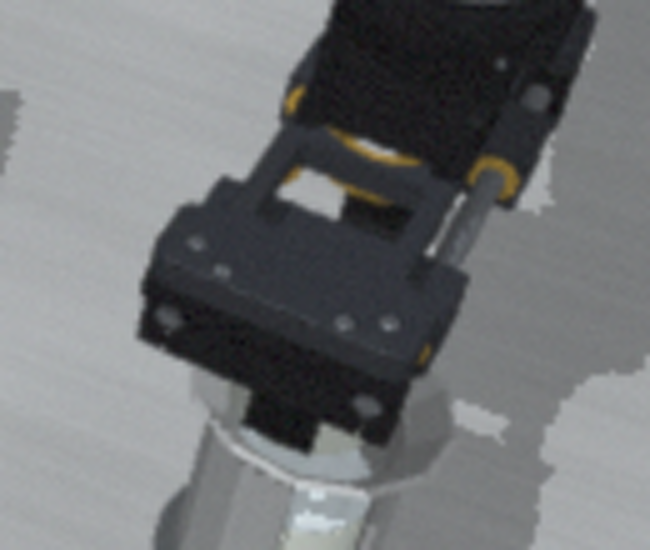

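Emit:
{"fn": "send_rows", "kwargs": {"deltas": [[-1,0.06,-0.04,-0.05,0,0,0],[-1,0,0,0,0,0,0],[-1,0,0,0,0,0,0],[0.5,0,0,0,0,0,0],[0.5,0,0,0,0,0,0],[1,0,0,0,0,0,0],[1,0,0,0,0,0,0],[1,0,0,0,0,0,0],[1,-0.8,0,0,0,0,0],[1,-1,0,0,0,0,0],[1,-1,0,0,0,0,0]]}}

```text
time: 33.1
tool_pos: [0.5714, 0.3637, 0.2064]
orientation: [-0.847, 1.57, -2.505]
contact_force: [1.3, 1.6, 0.1]
grip_width: 1.0
```

```bash
python3 plan.py 0.452 0.167 0.2 101.35
python3 - <<'E'
from wov import *
f=r.grab_frame("scene"); up(f,420,240,130,110,5,"s_t4.png")
E
```

```text
t 33.10 tcp [0.5714 0.3637 0.2064] jaw -5.0 tiltdeg 0.02 F [1.3 1.6 0.1] w 1.000 (87.0 mm) q [-0.88  0.5   0.37  1.56 -0.19  1.11 -0.56]
  turn units (opt 0): [-13.29  -0.     0.  ]  norm deg 106.3  shift after turn: [ 0.16 -4.23 -3.9 ]  shift in present axes: [ 0.16 -2.55  5.16]
  turn units (opt 180): [9.21 0.   0.  ]  norm deg 73.7  shift after turn: [0.16 4.23 3.9 ]  shift in present axes: [ 0.16 -2.55  5.16]
```

View pics/s_t4.png

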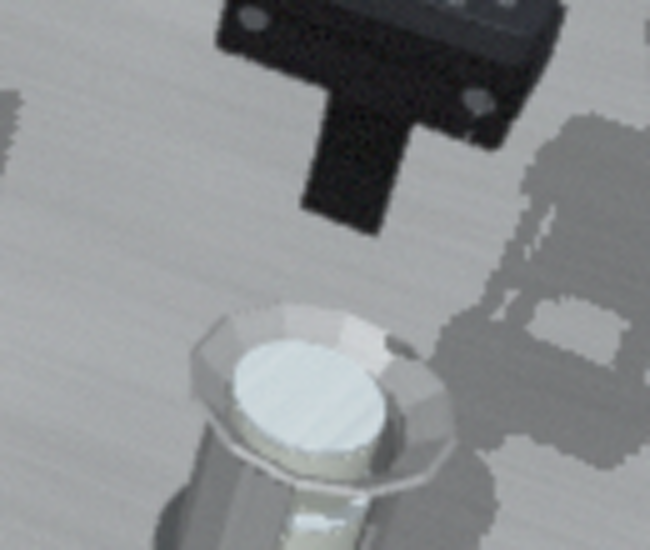

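Run:
```python
from wov import *
c=(.5717,.3645)
P=[circ(c,.025,.089),circ(c,.025,.054),circ(c,.043,.09)]
f=r.grab_frame("scene"); k=6; im=cv2.resize(f["img"][270:370,440:540],None,fx=k,fy=k,interpolation=cv2.INTER_CUBIC)
for p in P: cv2.polylines(im,[np.round(((proj(f,p)-[440,270]+.5)*k-.5)*8).astype(np.int32)],True,(0,255,0),1,cv2.LINE_AA,3)
cv2.imwrite("pics/s_t5.png",im)
```

```text
(no output)
```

View pics/s_t5.png

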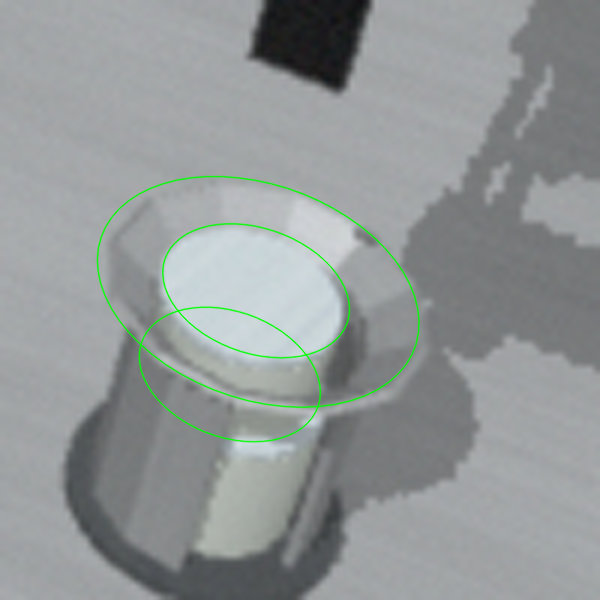

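Both pots are stacked: the lid fits the 89 mm circle and the seam shows through the slot. Now the oblong tin.

Emit:
{"fn": "send_rows", "kwargs": {"deltas": [[1,0,0,0,-0.95,0,0],[1,0,0,0,-0.95,0,0],[1,0,0,0,-0.95,0,0],[1,0,0,0,-0.95,0,0],[1,0,0,0,-0.95,0,0],[1,0,0,0,-0.95,0,0],[1,0,0,0,-0.95,0,0],[1,0,0,0,-0.95,0,0],[1,0,0,0,-0.95,0,0],[1,0,0,0,-0.95,0,0],[1,0,0,0,-0.95,0,0],[1,0,0,0,-0.95,0,0]]}}

```text
time: 34.7
tool_pos: [0.5713, 0.3635, 0.2045]
orientation: [-2.591, 1.57, -2.653]
contact_force: [0.2, -0.2, -0.3]
grip_width: 1.002
```

Emit:
{"fn": "send_rows", "kwargs": {"deltas": [[1,0,0,0,-0.95,0,0],[1,0,0,0,-0.94,0,0],[1,0,-0.84,-0.78,0,0,0],[1,0,-0.84,-0.78,0,0,0],[1,0,-0.84,-0.78,0,0,0],[1,0,-0.84,-0.78,0,0,0],[1,0,-0.84,-0.78,0,0,0],[1,0,0,0,0,0,0]]}}

```text
time: 35.7
tool_pos: [0.4499, 0.165, 0.2049]
orientation: [-2.58, 1.569, -2.386]
contact_force: [-0.6, -0.4, 0.2]
grip_width: 1.002
```

```bash
python3 plan.py 0.452 0.167 0.03 101.35
python3 - <<'E'
from wov import *
w("w8.png",[rect((.452,.167),.088,.046,.198,.06)])
E
```

```text
t 35.70 tcp [0.4499 0.165  0.2049] jaw 101.1 tiltdeg 0.12 F [-0.6 -0.4  0.2] w 1.002 (87.2 mm) q [-0.42  0.17 -0.03  2.    0.01  0.97  1.32]
  turn units (opt 0): [-0.03 -0.01  0.01]  norm deg 0.3  shift after turn: [4.37 0.04 0.06]  shift in present axes: [4.37 0.04 0.07]
  turn units (opt 180): [2.247e+01 1.000e-02 2.000e-02]  norm deg 179.7  shift after turn: [ 4.37 -0.04 -0.06]  shift in present axes: [4.37 0.04 0.07]
```

View pics/w8.png

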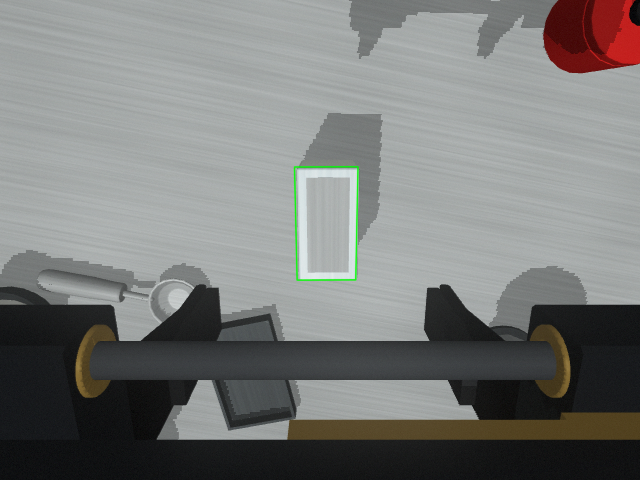

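Oblong tin at (327,223) fits exactly. I descend and grip.

Emit:
{"fn": "send_rows", "kwargs": {"deltas": [[1,0.9,0.04,0.06,0,0,0],[1,0.9,0,0,0,0,0],[1,0.9,0,0,0,0,0],[1,0.8,0,0,0,0,0],[1,0.6,0,0,0,0,0],[1,0.27,0,0,0,0,0],[-1,0,0,0,0,0,0],[-1,0,0,0,0,0,0],[-1,0,0,0,0,0,0],[-1,0,0,0,0,0,0],[-1,0,0,0,0,0,0],[-1,0,0,0,0,0,0]], "newtons": 25}}

```text
time: 37.25
tool_pos: [0.4539, 0.1703, 0.0309]
orientation: [-0.002, 1.57, 0.196]
contact_force: [-0.8, -0.6, 3.9]
grip_width: 0.529
```

```bash
python3 plan.py 0.6255 0.122 0.18 113.3
```

```text
t 37.25 tcp [0.4539 0.1703 0.0309] jaw 101.3 tiltdeg 0.03 F [-0.8 -0.6  3.9] w 0.529 (46.0 mm) q [-0.42  0.44 -0.03  2.14  0.02  0.56  1.3 ]
  turn units (opt 0): [-1.5  0.   0. ]  norm deg 12.0  shift after turn: [-3.73 -2.81  3.46]  shift in present axes: [-3.73 -2.03  3.97]
  turn units (opt 180): [ 2.1e+01  0.0e+00 -1.0e-02]  norm deg 168.0  shift after turn: [-3.73  2.81 -3.46]  shift in present axes: [-3.73 -2.03  3.97]
```

Emit:
{"fn": "send_rows", "kwargs": {"deltas": [[-1,-0.7,0,0,0,0,0],[-1,-1,0,0,-0.75,0,0],[-1,-1,0,0,-0.75,0,0],[-1,-1,0,0,0,0,0],[-1,0,-0.7,0.86,0,0,0],[-1,0,-0.7,0.86,0,0,0],[-1,0,-0.7,0.86,0,0,0],[-1,0,-0.7,0.86,0,0,0],[-1,0,0,0,0,0,0],[-1,0,0,0,0,0,0]]}}

```text
time: 38.5
tool_pos: [0.6232, 0.1222, 0.1773]
orientation: [2.746, 1.568, -3.13]
contact_force: [0.1, 0.8, -3.0]
grip_width: 0.524
```

```bash
python3 plan.py 0.6255 0.122 0.05 113.3
python3 - <<'E'
from wov import *
w("w9.png",[rect((.6255,.122),.112,.070,.406,.014)])
E
```

```text
t 38.50 tcp [0.6232 0.1222 0.1773] jaw 113.3 tiltdeg 0.16 F [ 0.1  0.8 -3. ] w 0.524 (45.6 mm) q [-0.24  0.44 -0.02  1.68  0.01  1.02  1.71]
  turn units (opt 0): [ 0.01 -0.02 -0.01]  norm deg 0.2  shift after turn: [ 3.18 -0.03  0.05]  shift in present axes: [ 3.18 -0.03  0.06]
  turn units (opt 180): [-2.249e+01  1.000e-02 -3.000e-02]  norm deg 180.0  shift after turn: [ 3.18  0.03 -0.05]  shift in present axes: [ 3.18 -0.03  0.06]
```

View pics/w9.png

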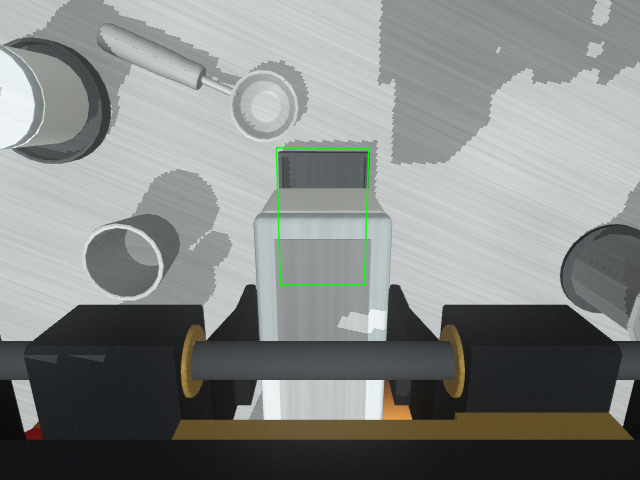

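The near edge of the tray (row 151) sits about 2 mm farther out than modelled (row 148), so I shift by that and lower.

Emit:
{"fn": "send_rows", "kwargs": {"deltas": [[-1,0.7,-0.02,0.09,0,0,0],[-1,0.9,0,0,0,0,0],[-1,0.8,0,0,0,0,0],[-1,0.5,0,0,0,0,0],[-1,0.3,0,0,0,0,0],[-1,0.2,0,0,0,0,0],[-1,0.08,0,0,0,0,0],[-1,0,0,0,0,0,0],[-1,0,0,0,0,0,0]]}}

```text
time: 39.67
tool_pos: [0.6285, 0.1229, 0.04]
orientation: [-0.08, 1.57, 0.327]
contact_force: [-0.4, 0.3, -2.4]
grip_width: 0.523
```

```bash
python3 plan.py 0.627 0.1225 0.0345 113.3;  python3 - <<'E'
from wov import *
f=r.grab_frame("scene"); up(f,280,250,130,110,5,"s_o.png")
E
```

```text
t 39.67 tcp [0.6285 0.1229 0.04  ] jaw 113.3 tiltdeg 0.07 F [-0.4  0.3 -2.4] w 0.523 (45.5 mm) q [-0.24  0.61 -0.02  1.77  0.02  0.76  1.7 ]
  turn units (opt 0): [0.   0.01 0.  ]  norm deg 0.1  shift after turn: [ 0.14  0.01 -0.04]  shift in present axes: [ 0.14  0.01 -0.04]
  turn units (opt 180): [-2.25e+01 -0.00e+00  1.00e-02]  norm deg 180.0  shift after turn: [ 0.14 -0.01  0.04]  shift in present axes: [ 0.14  0.01 -0.04]
```

View pics/s_o.png

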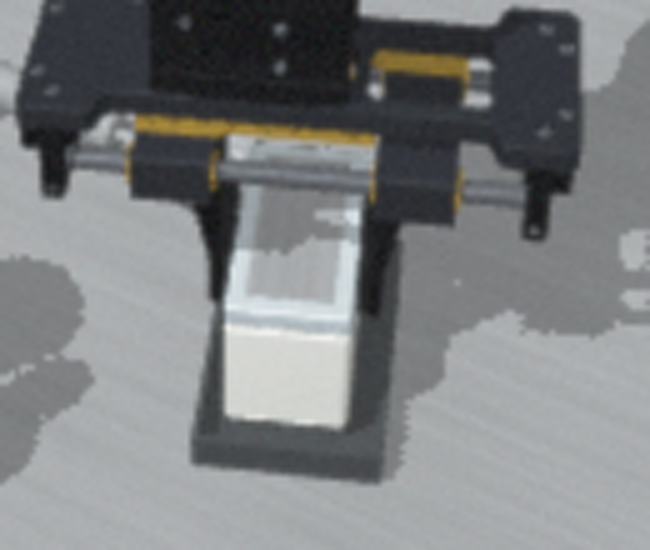

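Inside the rim on all sides. I make the last lowering, release and lift away.

Emit:
{"fn": "send_rows", "kwargs": {"deltas": [[-1,0.1,0,0,0,0,0],[-1,0.04,0,0,0,0,0],[-1,0,0,0,0,0,0],[-1,0,0,0,0,0,0],[0.2,0,0,0,0,0,0],[0.2,0,0,0,0,0,0],[0.6,0,0,0,0,0,0],[0.6,0,0,0,0,0,0],[0.6,-0.5,0,0,0,0,0],[0.6,-1,0,0,0,0,0],[0.6,-1,0,0,0,0,0],[1,-1,0,0,0,0,0]]}}

```text
time: 41.22
tool_pos: [0.6282, 0.1228, 0.1767]
orientation: [-0.111, 1.569, 0.296]
contact_force: [0.6, 0.1, 0.3]
grip_width: 0.849
```

Emit:
{"fn": "send_rows", "kwargs": {"deltas": [[1,-0.8,0,-0.9,0,0,0],[1,-0.5,0,-0.9,0,0,0],[1,0,0,-0.9,0,0,0],[1,0,0,-0.8,0,0,0],[1,0,0,0,0,0,0]]}}

```text
time: 41.85
tool_pos: [0.498, 0.0663, 0.2274]
orientation: [-0.307, 1.569, 0.099]
contact_force: [-0.1, -0.2, -0.8]
grip_width: 1.002
```

```bash
python3 plan.py
python3 - <<'E'
from wov import *
M=dict(r=(.623,-.1045),s=(.53,-.3735),o=(.627,.1225),t=(.5717,.3645))
O=[circ(M["r"],.0445,.014),circ(M["r"],.032,.07),rect(M["s"],.078,.078,.236,.014),rect(M["s"],.054,.054,.236,.068),rect(M["o"],.112,.07,.406,.014),rect(M["o"],.088,.046,.406,.064),circ(M["t"],.025,.089)]
for q in("scene","top"):
    f=r.grab_frame(q); cv2.imwrite(f"pics/end_{q}_raw.png",f["img"])
    for nm,c in M.items():
        u,v=proj(f,[*c,.04])[0].astype(int); k=5; a=40
        im=cv2.resize(f["img"][v-a:v+a,u-a:u+a],None,fx=k,fy=k,interpolation=cv2.INTER_CUBIC)
        for o in O: cv2.polylines(im,[np.round(((proj(f,o)-[u-a,v-a]+.5)*k-.5)*8).astype(np.int32)],True,(0,255,0),1,cv2.LINE_AA,3)
        M[nm]=c; globals().setdefault("L",{}).setdefault(q,[]).append(cv2.resize(im,(390,300)) if 0 else im[50:350])
    l=L[q]; cv2.imwrite(f"pics/end_{q}.png",np.vstack([np.hstack(l[:2]),np.hstack(l[2:])]))
E
```

```text
t 41.85 tcp [0.498  0.0663 0.2274] jaw 113.3 tiltdeg 0.09 F [-0.1 -0.2 -0.8] w 1.002 (87.2 mm) q [-0.2   0.18 -0.02  1.93  0.01  1.03  1.76]
```

View pics/end_scene.png

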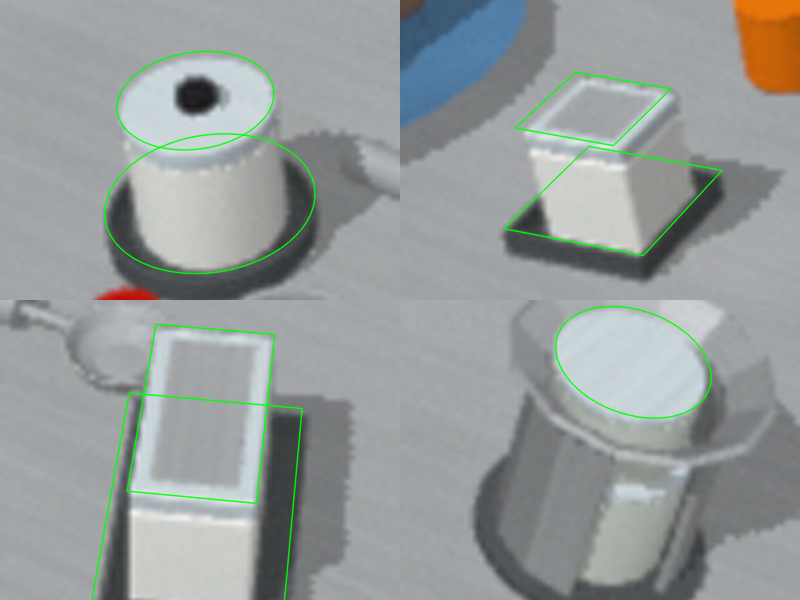

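View pics/end_top.png

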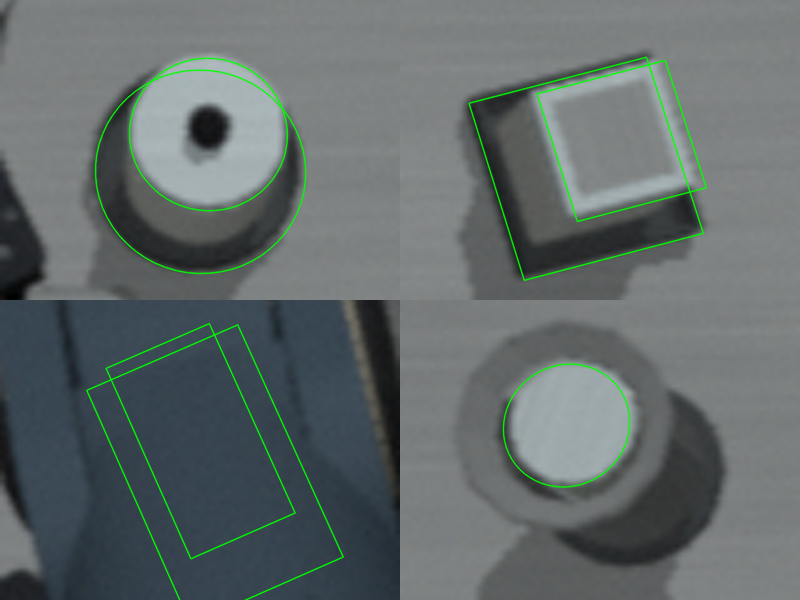

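View pics/end_scene_raw.png

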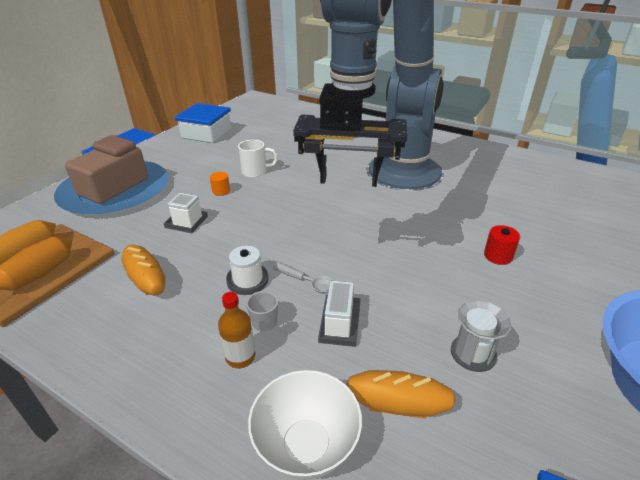

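Emit:
{"fn": "send_rows", "kwargs": {"deltas": [[1,0,0.9,0.3,0,0,0],[1,0,0.9,0.3,0,0,0],[1,0,0.9,0.3,0,0,0],[1,0,0.9,0.3,0,0,0],[1,0,0.9,0.3,0,0,0],[1,0,0.9,0.3,0,0,0],[1,0,0,0,0,0,0]]}}

```text
time: 42.82
tool_pos: [0.4795, 0.299, 0.2259]
orientation: [1.2, 1.568, 1.613]
contact_force: [0.8, -1.3, -0.3]
grip_width: 0.999
```

```bash
python3 plan.py
python3 - <<'E'
from wov import *
f=r.grab_frame("top"); c=(.627,.1225); u,v=proj(f,[*c,.04])[0].astype(int); k=6;a=50
O=[rect(c,.112,.07,.406,.014),rect(c,.088,.046,.406,.064)]
im=cv2.resize(f["img"][v-a:v+a,u-a:u+a],None,fx=k,fy=k,interpolation=cv2.INTER_CUBIC)
for o in O: cv2.polylines(im,[np.round(((proj(f,o)-[u-a,v-a]+.5)*k-.5)*8).astype(np.int32)],True,(0,255,0),1,cv2.LINE_AA,3)
cv2.imwrite("pics/end_o.png",im)
E
```

```text
t 42.83 tcp [0.4795 0.299  0.2259] jaw 113.7 tiltdeg 0.15 F [ 0.8 -1.3 -0.3] w 0.999 (86.9 mm) q [-0.51  0.29 -0.15  1.79  0.05  1.06  1.31]
```

View pics/end_o.png

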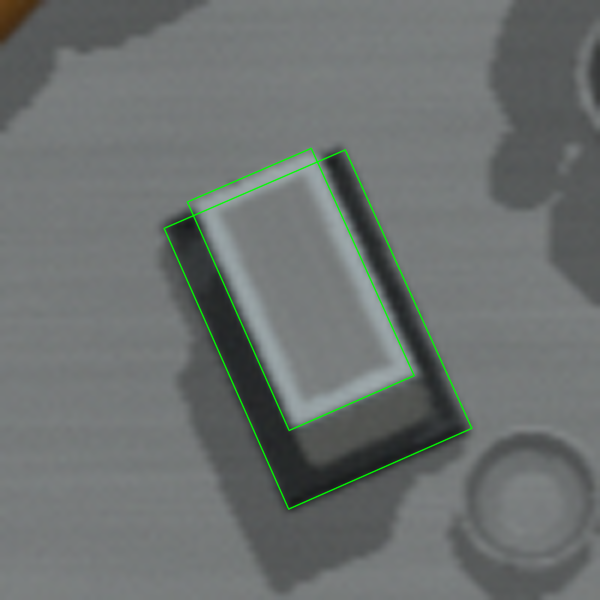

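The oblong tin stands flat, lined up and centred, and its lid outline matches. The arm is free and the gripper open, so I hand the job in.

Run:
```python
from cell import r
print(r.sign_off())
```

```text
the job is handed in; nothing more can be done
None
```

The condiment station is set up and handed in at about 43 s of the 128 s allowed; the sign-off gave no verdict.

**What I did:** I put the jar, square tin and oblong tin into their trays. I lowered each to within about 1 mm of the floor before releasing, so nothing was dropped. I then let the tall pot slide down the tube and put the short pot on top of it.

**Last checks:**
- **Jar and tins:** the scene and top pictures show all three standing flat inside their rims and lined up. Their lids are within about 2–3 mm of centre.
- **Pots:** the tall pot's lid matched its expected height of 54 mm, and the short pot's lid matched 89 mm on the tube axis. The seam between them shows through the slot.
- **Everything else:** the cup is still standing, and the red and orange look-alikes were not touched. The gripper is open and clear of everything, and the force readings are close to zero.

**Disagreements:** the scene camera sits about 1–2 px (2–3 mm) off the top and wrist views for most parts, with the jar base before picking nearer 3.5 px (about 7 mm). I went with the top and wrist cameras. The oblong tray was about 2 mm off my first estimate, so I corrected for that before placing the tin. None of the checks failed.

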